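# Stack the racked case on the others so that it locks

## Robot

A 6-joint arm with a two-finger parallel gripper is mounted at the origin on a cart in front of the work surface, level with it; the furniture and walls round the work are solid. World frame = base frame: x ahead of the robot, y to its left, z up, the work surface at z = 0. Lengths are in m, angles in degrees, forces in N, time in s.
With the tool pointing down it reaches from about 0.4 to 0.825 m from the base axis. Payload 7 kg.
Tool frame: the origin (TCP) lies midway between the tips of the shut fingers; the grasp point (between the pads) lies 19 mm behind it; z points along the fingers, y is the direction in which the jaws open and shut (so a half turn about z gives the same grasp; the last joint's range is limited). The gripper opens to 88 mm and grips with 3 to 60 N. Pads are 19 mm wide; open, the fingers measure 130 mm over their backs; the gripper's body (78 mm by 193 mm) begins 47 mm behind the grasp point.
Start: joints at [89.674, 20.546, 0.682, 0, -70.136, -16.507], TCP at [0.195, 0.646, 0.199] pointing down, gripper open.
Joint ranges: [-176.03, 176.03], [-82.01, 121.73], [-58.28, 71.71], [-173.87, 95.51], [-174.79, -0.11], [-173.66, 173.66]. Speed limits (degrees/s): [136.94, 136.94, 172.46, 180, 180, 180].

## Interface

Orientations are given as [roll, pitch, yaw] about the fixed x, y, z axes, in that order (R = Rz(yaw) Ry(pitch) Rx(roll)).
In Python, from plant import sensors, cams, job gives the robot as it stands.
- The arm moves only by the tool move_arm, never from a script. Its argument "commands" is a list of rows, each a list of 7 numbers: the finger opening in cm, from 0 to 8.76, then the shift along the tool's x, y, z in cm, then the turn, a rotation vector about the tool's x, y, z in rad. In form: [[hand, x, y, z, wx, wy, wz], ...]. A call has exactly 8 rows; each row is the pose to reach, as a shift and turn from the pose commanded when the call began, along the tool's axes at that moment; what a row does not reach only later rows make up. A row lasts 1/8 s, in which the tool goes at most 62.5 mm and 10.7 degrees, less where a joint would pass 70% of its speed; a pose out of reach is approached as far as the arm can. A call with a gripper value outside its range is refused whole. The fingers move at their own pace and stop on an object; the grip force is fixed at half the most. Time passes only in rows, so rows that repeat a pose let the fingers close, or fill a call up. It gives the time, the measured TCP pose, the force and the opening at its end, in the units of the state.
- sensors.get_obs(): the state, without advancing time (a new reading comes with each control period).
- cams.snapshot(name): name is "side" or "top"; returns a dict with "frame" (384x512x3 uint8, red, green, blue), "camera_matrix" (3x3 intrinsics, pixels), "R" (3x3) and "t" (3): a world point X has camera coordinates R X + t. Camera axes: x right, y down, z forward; pixel columns grow to the right and rows downward; lengths in m; the calibration is good to about 2 mm. A picture is of the moment at which its call begins. There is no depth.
- job.close_job(): hands the job in, once; it reports no verdict.
The state is a dict: "clock": time; "joint_pos": joint angles; "qvel": joint speeds; "tau": joint torques, N m; "tool_pos": TCP position; "orientation": TCP orientation; "force": force on the tool from outside, world axes, zero at the start; "moment": the same for the moment, N m; "opening": finger opening in m.
Only numpy, scipy, OpenCV 4.12 (cv2) and the standard library are available. Lean on these libraries where they do the work, as an engineer would, in place of code of your own. Each camera call takes 0.05 s, during which the arm holds its last target.

## Task

Take the case that stands on edge in the wire rack and lay it down flat on the bench, lid up, and let go of it. Then pick it up again and stack it squarely on the two cases that are already stacked, so that the pockets under it drop fully down over the round lugs on the lid below; leave the stack standing where it is, in one piece.

Things in the scene. Friction and masses are not known exactly. Their poses are not given: they have to be found in the camera images.
- case_racked: the case to stack: closed grey plastic case, 150 mm long (x), 66 wide (y), 40 high (z, underside to lid), about 0.35 kg; three cases alike. Origin: centre of underside; z out through the lid. Black latches (x +-48 mm, 3 mm proud) and a blank label on its -y side; +y is the hinge side. It starts on edge in the rack: latches up, x along the slot, lid towards the rack's +y
- grip_middle (a point): centre of the racked case, 20 mm above its underside along its z, axes as the case's. Between x = -22 and +22 mm its lid, underside and both long sides are plain and flat, free of lugs, pockets and latches
- pocket (a point): centre of the mouth of one of two square pockets in the racked case's underside (39 mm wide, 6 mm deep), at x = +45 mm, y = 0, z = 0 of the case; the other is at x = -45 mm. They fit over the lugs with 1.5 mm play each side, either way round
- lug (a point): centre of the top of one of two round lugs on the lid of the upper stacked case, at x = +45 mm, y = 0, z = 45 mm of that case; the other at x = -45 mm. Lugs are 36 mm across, tapered to 30 mm at the top, 5 mm high; every case has them
- case_middle: the upper of the two stacked cases, same make: the racked case goes on its lid. Origin: centre of its underside, z up; lid top 40 mm above the origin. Seated, the racked case's origin is 40 mm above this one
- case_bottom: the lower of the two stacked cases, same make, lying loose on the bench. Origin: centre of its underside, z up
- rack: low wire rack, fixed: sheet base 169 mm (x) by 118 mm (y), 3 mm thick, ends turned up 12 mm; three wire hoops along x, 28 mm high, at y = -54, 0, +54 mm make two slots 50 mm wide. The case stands in the +y slot; the other is empty. Origin: centre of its underside, on the bench, z up

How it is judged:
By the outcome, as a careful person would: the job done as asked, in the order asked, and still so for the second after the job is handed in, with the robot touching nothing.
It also fails if it takes over 51 s, if anything falls off the work surface, if the arm or the gripper's body presses on something with over 40 N, if the wrist force passes 120 N, or if a joint passes its speed limit or range.

## Working session

There is one attempt and no reset: what is moved stays moved. The work goes in short steps, Python scripts to look and compute and a tool call to move; the robot and the scene stay as the last step left them, time stands still between calls to the robot, and variables do not carry over. Pictures are saved under pics/ and viewed, and the job is handed in when it is done.

Besides the shell and the picture viewer there is one more tool, called after "Emit:" as name(argument=value, ...), one argument or row to a line, values as JSON. move_arm: Moves the arm, as the interface text tells. Its arguments: {"type":"object","properties":{"commands":{"type":"array"}},"required":["commands"]}

```bash
mkdir -p pics; ls
python3 - <<'E'
from plant import sensors,cams,job
import cv2,numpy as np
print(sensors.get_obs())
for n in("side","top"):
    s=cams.snapshot(n); cv2.imwrite(f"pics/{n}0.png",s["frame"][:,:,::-1])
    print(n,s["camera_matrix"],s["R"],s["t"])
    print("cam pos",-s["R"].T@s["t"])
E
```

```text
pics
{'clock': 0.0, 'joint_pos': array([ 8.96735405e+01,  2.05914998e+01,  6.35714539e-01, -2.08562805e-02,
       -7.01367684e+01, -1.65078950e+01]), 'qvel': array([ 0.00088725, -0.03610414,  0.07752689,  0.15208202, -0.03209371,
        0.08329778]), 'tau': array([ 6.80249996e-04, -5.82713342e+01,  2.93061697e+01,  6.99723691e+00,
        7.02699821e-03, -1.52410912e-04]), 'tool_pos': array([0.1953426 , 0.64556667, 0.19813443]), 'orientation': array([ 1.79905690e+02, -7.50330049e-03, -1.68414506e+01]), 'force': array([-0.06524961, -1.25201519,  0.13909672]), 'moment': array([ 0.03521354, -0.04594968, -0.03512739]), 'opening': 0.0878564248153678}
side [[434.09497197   0.         250.79828137]
 [  0.         434.09497197 199.29622721]
 [  0.           0.           1.        ]] [[-0.99202661 -0.12592636 -0.0050743 ]
 [-0.06874396  0.57442127 -0.81566812]
 [ 0.1056289  -0.80881565 -0.57849786]] [0.49671965 0.09554859 0.88919833]
cam pos [0.40540245 0.72686248 0.59485578]
top [[462.40079194   0.         258.86390847]
 [  0.         462.40079194 184.87164042]
 [  0.           0.           1.        ]] [[ 0.01822542 -0.99906548  0.03919185]
 [-0.98349053 -0.02497215 -0.17922828]
 [ 0.18003949 -0.0352783  -0.98302656]] [-0.02821406  0.50327937  0.99105439]
cam pos [0.31705578 0.01934299 1.06554044]
```

View pics/side0.png

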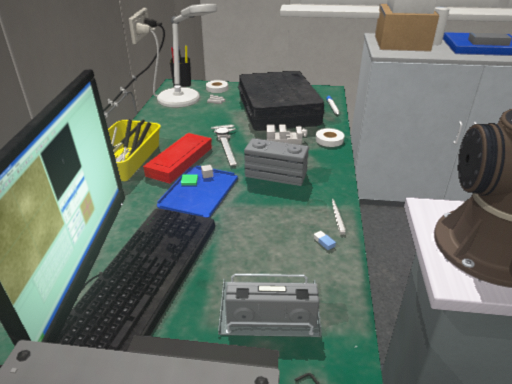

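View pics/top0.png

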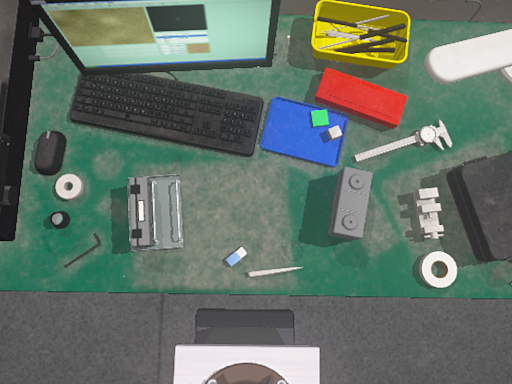

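```bash
cat > h.py <<'E'
import numpy as np,cv2,pickle
def ray(s,u,v):
    K,R,t=s["camera_matrix"],s["R"],s["t"]
    d=R.T@np.linalg.solve(K,[u,v,1.]); return -R.T@t,d
def onz(s,u,v,z):
    c,d=ray(s,u,v); return c+d*(z-c[2])/d[2]
def proj(s,X):
    p=s["camera_matrix"]@(s["R"]@np.asarray(X,float)+s["t"]); return p[:2]/p[2]
def tri(s1,p1,s2,p2):
    a,d=ray(s1,*p1);b,e=ray(s2,*p2)
    m=np.linalg.lstsq(np.c_[d,-e],b-a,rcond=None)[0]
    P,Q=a+d*m[0],b+e*m[1]; return (P+Q)/2,np.linalg.norm(P-Q)
def crop(s,x0,y0,w,h,k,name):
    f=s["frame"][y0:y0+h,x0:x0+w,::-1]
    f=cv2.resize(f,None,fx=k,fy=k,interpolation=cv2.INTER_CUBIC)
    for i in range(0,w,10):
        cv2.line(f,(i*k,0),(i*k,6),(0,255,255),1)
        if i%20==0: cv2.putText(f,str(x0+i),(i*k,18),0,.4,(0,255,255),1)
    for i in range(0,h,10):
        cv2.line(f,(0,i*k),(6,i*k),(0,255,255),1)
        if i%20==0: cv2.putText(f,str(y0+i),(8,i*k+4),0,.4,(0,255,255),1)
    cv2.imwrite(f"pics/{name}.png",f)
E
python3 - <<'E'
from plant import cams
import pickle
from h import *
S={n:cams.snapshot(n) for n in("side","top")}
pickle.dump(S,open("s0.pkl","wb"))
crop(S["top"],115,165,80,95,6,"t_rack"); crop(S["top"],320,160,65,90,6,"t_stack")
crop(S["side"],210,265,125,80,6,"s_rack"); crop(S["side"],235,130,85,65,8,"s_stack")
E
```

```text
(no output)
```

View pics/t_rack.png

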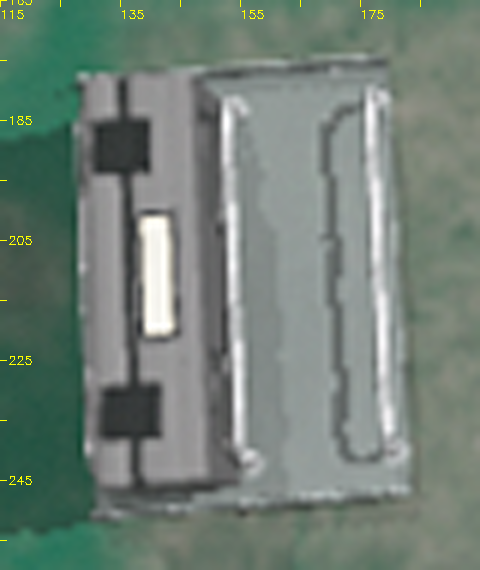

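View pics/t_stack.png

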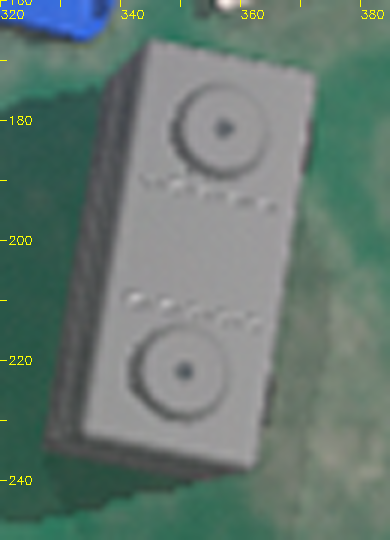

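View pics/s_rack.png

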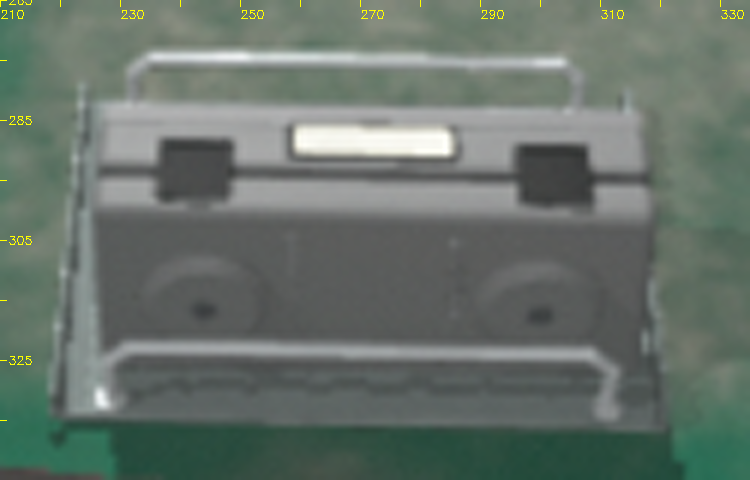

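View pics/s_stack.png

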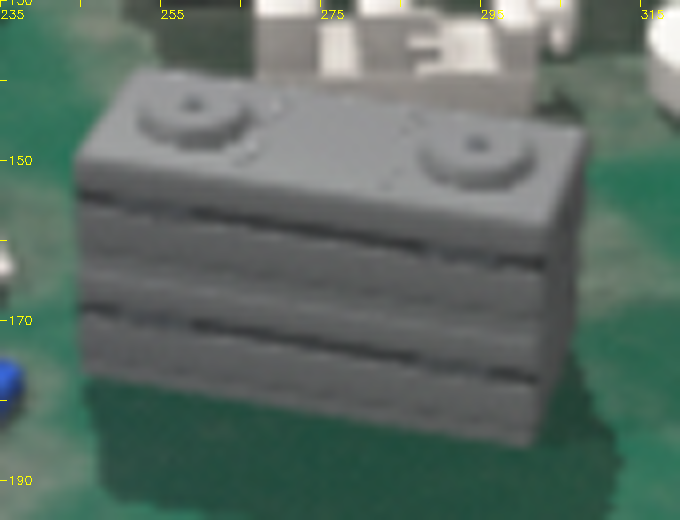

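Run:
```python
import pickle
from h import *
S=pickle.load(open("s0.pkl","rb"));T,D=S["top"],S["side"]
np.set_printoptions(precision=4,suppress=True)
def dark(s,x0,y0,x1,y1,th):
    g=s["frame"].max(2)[y0:y1,x0:x1]; w=np.clip(th-g.astype(float),0,None)
    v,u=np.mgrid[y0:y1,x0:x1]; return (w*u).sum()/w.sum(),(w*v).sum()/w.sum()
tl=[dark(T,129,184,141,195,75),dark(T,130,228,143,240,75)]
sl=[dark(D,234,287,251,300,62),dark(D,294,288,311,301,62)]
print(tl,sl)
for z in(.069,.072):
    print(z,[onz(T,*p,z) for p in tl],[onz(D,*p,z) for p in sl])
print("tri",[tri(T,a,D,b) for a,b in zip(tl,sl)])
# edges of top face at z=.069 along rows
g=T["frame"].astype(int).sum(2)//3
for r in(198,203,208,216,222): print(r,g[r,122:160])
# lugs top z=.085
tg=[(356,181.3),(348.7,221.8)]; sg=[(258.2,143),(293.5,148)]
print("lug",[onz(T,*p,.085) for p in tg],[onz(D,*p,.085) for p in sg],[tri(T,a,D,b) for a,b in zip(tg,[sg[0],sg[1]])],[tri(T,a,D,b) for a,b in zip(tg,[sg[1],sg[0]])])
# stack lid corners
print("lid corners",[onz(T,*p,.08) for p in[(345,167),(372,172),(362.5,238),(334,232)]])
print("rack corners",[onz(T,*p,.0) for p in[(179.5,176),(183.5,247),(131,251)]])
```

```text
[(np.float64(134.98581081081082), np.float64(189.07635135135135)), (np.float64(136.26049300466354), np.float64(233.39040639573616))] [(np.float64(240.5), np.float64(289.0)), (np.float64(302.6825396825397), np.float64(290.41269841269843))]
0.069 [array([0.4835, 0.2518, 0.069 ]), array([0.388 , 0.2428, 0.069 ])] [array([0.4863, 0.2431, 0.069 ]), array([0.3862, 0.234 , 0.069 ])]
0.072 [array([0.483 , 0.2511, 0.072 ]), array([0.3877, 0.2422, 0.072 ])] [array([0.4859, 0.2459, 0.072 ]), array([0.3863, 0.2368, 0.072 ])]
tri [(array([0.4837, 0.2501, 0.0764]), np.float64(0.0028942567894550417)), (array([0.387 , 0.2411, 0.0767]), np.float64(0.000904981969925296))]
198 [ 69  67  67  66  65  68 136 135 136 146 150 154 159  98  54 127 149 149
 149 152 154 151 150 151 153 134 108  95  87 104 163 203 162 131 136 137
 150 153]
203 [ 76  74  73  73  70  59 150 129 127 146 149 154 157 105  60  71 188 244
 243 245 234 132 111 148 154 137 108  99 103  67 106 237 193 129 135 137
 135 136]
208 [ 79  80  81  79  75  63 154 130 124 143 150 154 158 111  54  86 133 234
 243 241 251 168 112 151 152 146 114 100
[... 372 characters left out ...]
y([ 0.5099, -0.2274,  0.085 ]), array([ 0.4211, -0.2099,  0.085 ])] [array([ 0.5107, -0.228 ,  0.085 ]), array([ 0.4225, -0.2124,  0.085 ])] [(array([ 0.5102, -0.2274,  0.0853]), np.float64(0.0007418679990538812)), (array([ 0.4217, -0.2096,  0.0864]), np.float64(0.0014673089554047226))] [(array([ 0.4645, -0.2187,  0.0933]), np.float64(0.08642333853480934)), (array([ 0.4643, -0.206 ,  0.0942]), np.float64(0.08792260567427669))]
lid corners [array([ 0.5423, -0.2049,  0.08  ]), array([ 0.5327, -0.2646,  0.08  ]), array([ 0.3875, -0.2403,  0.08  ]), array([ 0.399 , -0.1789,  0.08  ])]
rack corners [array([0.5286, 0.167 , 0.    ]), array([0.3643, 0.1499, 0.    ]), array([0.353 , 0.2675, 0.    ])]
```

Run:
```python
import pickle
from h import *
S=pickle.load(open("s0.pkl","rb"));T,D=S["top"],S["side"]
np.set_printoptions(precision=4,suppress=True)
print([onz(T,u,r,.069) for u,r in[(127.9,208),(148.2,208),(128.0,177),(130.4,247)]])
# side: lid top edge at z .069 ; face far edge
print("side lid edge, back edge",[onz(D,*p,.069) for p in[(227,300),(317.5,301),(272,300.4),(271,283.6),(227,282),(316,284)]])
# lug centres in side view at z=.036
print("lug",[onz(D,*p,.036) for p in[(243.5,316.5),(299.5,317.3)]])
print("top hoop mid z.028",[onz(T,*p,.028) for p in[(152.5,182),(155.5,242)]],"side hoop",[onz(D,*p,.028) for p in[(232,322.5),(308,323.5)]])
```

```text
[array([0.4419, 0.2642, 0.069 ]), array([0.4429, 0.2209, 0.069 ]), array([0.5097, 0.2686, 0.069 ]), array([0.359 , 0.2532, 0.069 ])]
side lid edge, back edge [array([0.5041, 0.2687, 0.069 ]), array([0.3625, 0.2534, 0.069 ]), array([0.4336, 0.2609, 0.069 ]), array([0.4383, 0.2253, 0.069 ]), array([0.5107, 0.2305, 0.069 ]), array([0.365 , 0.2172, 0.069 ])]
lug [array([0.478 , 0.2709, 0.036 ]), array([0.3884, 0.2615, 0.036 ])]
top hoop mid z.028 [array([0.5076, 0.2232, 0.028 ]), array([0.3728, 0.2086, 0.028 ])] side hoop [array([0.4958, 0.2786, 0.028 ]), array([0.3742, 0.2657, 0.028 ])]
```

```bash
cat >> h.py <<'E'
from scipy.spatial.transform import Rotation as Ro
def delta(pos,rpy,cur=None):
    from plant import sensors
    o=sensors.get_obs() if cur is None else cur
    R0=Ro.from_euler('xyz',o["orientation"],degrees=True); R1=Ro.from_euler('xyz',rpy,degrees=True)
    d=R0.inv().apply(np.array(pos)-o["tool_pos"])*100
    w=(R0.inv()*R1).as_rotvec()
    return np.round(d,2),np.round(w,3)
E
python3 - <<'E'
import pickle
from h import *
S=pickle.load(open("s0.pkl","rb"));T,D=S["top"],S["side"]
np.set_printoptions(precision=4,suppress=True)
print(tri(T,(16,238),D,(279,350)))
print([onz(T,*p,0) for p in[(16,238),(236,256),(246,272),(302,267)]])
print(delta((.4357,.2415,.16),(180,0,5.8)))
E
```

```text
(array([0.39  , 0.4363, 0.1873]), np.float64(0.047244747375648245))
[array([0.3768, 0.5256, 0.    ]), array([0.3464, 0.0302, 0.    ]), array([0.311 , 0.0066, 0.    ]), array([ 0.3245, -0.1207,  0.    ])]
(array([34.71, 31.73,  3.88]), array([ 0.001,  0.   , -0.395]))
```

Emit:
move_arm(
  commands=[
    [8.7, 0, 0, -6, 0, 0, 0],
    [8.7, 2, 2, -10, 0, 0, 0],
    [8.7, 6, 5.5, -10, 0, 0, -0.05],
    [8.7, 10, 9, -10, 0, 0, -0.12],
    [8.7, 14, 13, -10, 0, 0, -0.2],
    [8.7, 18, 16.5, -10, 0, 0, -0.27],
    [8.7, 22, 20, -10, 0, 0, -0.33],
    [8.7, 26, 24, -10, 0, 0, -0.39],
  ],
)

```text
clock: 1.2
tool_pos: [0.3754, 0.3395, 0.2991]
orientation: [-180.0, -0.0, 5.7]
force: [1.5, 0.3, 0.0]
opening: 0.0867
```

```bash
python3 -c "
from h import *
print(delta((.4357,.2415,.12),(180,0,5.8)))"
```

```text
(array([ 5.03, 10.35, 17.91]), array([-0.   , -0.   , -0.003]))
```

Emit:
move_arm(
  commands=[
    [8.7, 2, 4, 1, 0, 0, -0.003],
    [8.7, 4, 8, 3, 0, 0, -0.003],
    [8.7, 5.03, 10.35, 7, 0, 0, -0.003],
    [8.7, 5.03, 10.35, 11, 0, 0, -0.003],
    [8.7, 5.03, 10.35, 15, 0, 0, -0.003],
    [8.7, 5.03, 10.35, 17.5, 0, 0, -0.003],
    [8.7, 5.03, 10.35, 17.91, 0, 0, -0.003],
    [8.7, 5.03, 10.35, 17.91, 0, 0, -0.003],
  ],
)

```text
clock: 2.2
tool_pos: [0.4352, 0.2431, 0.1206]
orientation: [-180.0, -0.0, 5.7]
force: [-1.0, -0.2, 0.3]
opening: 0.087
```

```bash
python3 -c "
from h import *
from plant import cams
S={n:cams.snapshot(n) for n in('side','top')}
crop(S['side'],180,160,180,190,3,'s1');crop(S['top'],80,150,170,130,4,'t1')
print(delta((.4357,.2415,.042),(180,0,5.8)))"
```

```text
(array([-0.01,  0.22,  7.92]), array([-0.001, -0.002, -0.002]))
```

View pics/s1.png

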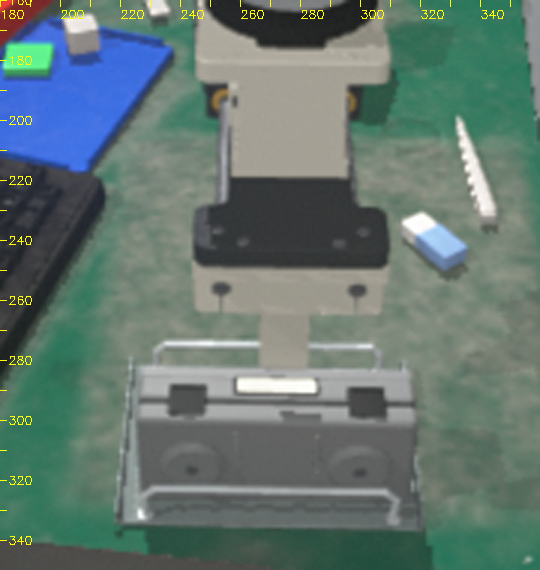

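View pics/t1.png

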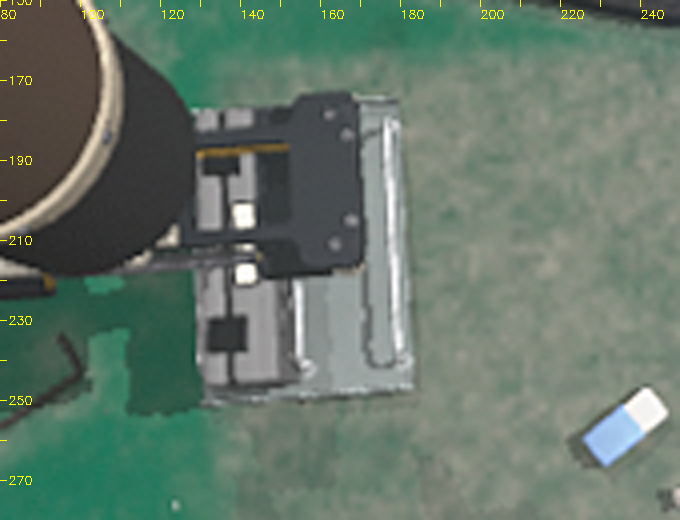

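The views show the jaws aligned over the case: the finger at u≈270 in the side view, over the case's middle (225–317). Descending and closing.

Emit:
move_arm(
  commands=[
    [8.7, 0, 0.2, 2, 0, 0, 0],
    [8.7, 0, 0.2, 4.5, 0, 0, 0],
    [8.7, 0, 0.2, 6.5, 0, 0, 0],
    [8.7, 0, 0.2, 7.9, 0, 0, 0],
    [8.7, 0, 0.2, 7.9, 0, 0, 0],
    [3.5, 0, 0.2, 7.9, 0, 0, 0],
    [3.5, 0, 0.2, 7.9, 0, 0, 0],
    [3.5, 0, 0.2, 7.9, 0, 0, 0],
  ],
)

```text
clock: 3.3
tool_pos: [0.4353, 0.2411, 0.0415]
orientation: [-180.0, -0.0, 5.7]
force: [-0.1, -0.5, 0.2]
opening: 0.0624
```

```bash
python3 -c "
from h import *
from plant import cams,sensors
o=sensors.get_obs();print(o['tool_pos'],o['force'],o['moment'],o['opening'])
S={n:cams.snapshot(n) for n in('side','top')}
crop(S['side'],180,210,180,140,4,'s2')
print(delta((.45,.05,.16),(180,0,-11.2)))"
```

```text
[0.43526415 0.24112437 0.04149229] [-0.0604024  -0.51101539  0.21779863] [ 0.01548276 -0.02638496 -0.03945349] 0.06242975253154074
(array([ -0.41,  19.15, -11.88]), array([-0.   , -0.   ,  0.295]))
```

View pics/s2.png

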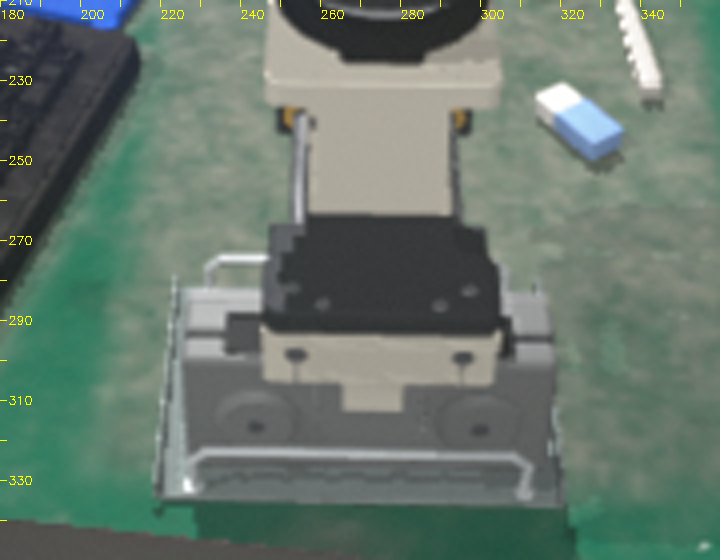

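Emit:
move_arm(
  commands=[
    [3.5, 0, 0, 0, 0, 0, 0],
    [3.5, 0, 0, 0, 0, 0, 0],
    [3.5, 0, 0, 0, 0, 0, 0],
    [3.5, 0, 0, 0, 0, 0, 0],
    [3.5, 0, 0, -0.5, 0, 0, 0],
    [3.5, 0, 0, -1.5, 0, 0, 0],
    [3.5, 0, 0, -3.5, 0, 0, 0],
    [3.5, 0, 0, -5.5, 0, 0, 0],
  ],
)

```text
clock: 4.4
tool_pos: [0.435, 0.2407, 0.0971]
orientation: [180.0, -0.0, 5.7]
force: [0.4, 0.7, -0.0]
opening: 0.0348
```

```bash
python3 -c "
from h import *
from plant import cams,sensors
o=sensors.get_obs();print(o['tool_pos'],o['force'],o['moment'],o['opening'])
S={n:cams.snapshot(n) for n in('side','top')}
crop(S['side'],180,210,180,140,4,'s3')
print(delta((.45,.05,.16),(180,0,-11.2)))"
```

```text
[0.43503304 0.24070051 0.09713224] [ 0.43060279  0.74996    -0.00318718] [-0.03197781 -0.05966589  0.0242412 ] 0.034752995595269495
(array([-0.52, 19.22, -6.18]), array([-0.003, -0.003,  0.295]))
```

View pics/s3.png

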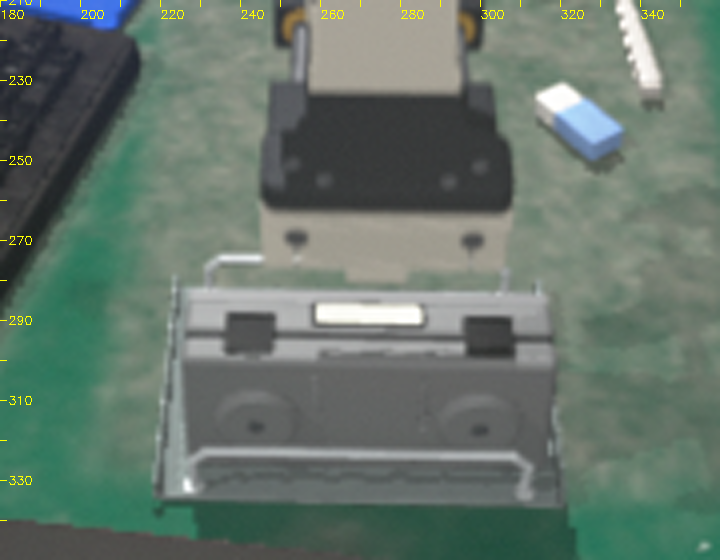

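The picture shows the case still in the rack, latches at (242,293) and (302,294), unmoved. I lifted before the grip was made. Going down again with more closing time.

Emit:
move_arm(
  commands=[
    [6.4, 0, 0, 0, 0, 0, 0],
    [6.4, 0, 0, 0, 0, 0, 0],
    [6.4, 0, 0, 0, 0, 0, 0],
    [6.4, 0, 0, 0, 0, 0, 0],
    [6.4, 0, 0, 2, 0, 0, 0],
    [6.4, 0, 0, 4, 0, 0, 0],
    [6.4, 0, 0, 5.6, 0, 0, 0],
    [3, 0, 0, 5.6, 0, 0, 0],
  ],
)

```text
clock: 5.5
tool_pos: [0.4344, 0.2401, 0.0388]
orientation: [179.9, 0.1, 5.7]
force: [0.3, 0.2, -0.1]
opening: 0.0585
```

Emit:
move_arm(
  commands=[
    [3, 0, 0, 0, 0, 0, 0],
    [3, 0, 0, 0, 0, 0, 0],
    [3, 0, 0, 0, 0, 0, 0],
    [3, 0, 0, 0, 0, 0, 0],
    [3, 0, 0, 0, 0, 0, 0],
    [3, 0, 0, 0, 0, 0, 0],
    [3, 0, 0, 0, 0, 0, 0],
    [3, 0, 0, 0, 0, 0, 0],
  ],
)

```text
clock: 6.5
tool_pos: [0.4355, 0.2413, 0.0416]
orientation: [-180.0, -0.1, 5.7]
force: [-3.8, -1.3, 13.1]
opening: 0.03
```

```bash
python3 -c "
from h import *
from plant import cams,sensors
o=sensors.get_obs();print(o['tool_pos'],o['force'],o['moment'],o['opening'])
S={n:cams.snapshot(n) for n in('side','top')}
crop(S['side'],180,210,180,140,4,'s4')"
```

```text
[0.43553364 0.24132057 0.04155754] [-3.84236131 -1.34132427 13.08447599] [-0.42893257  1.53492185 -0.09261521] 0.02997799311399835
```

View pics/s4.png

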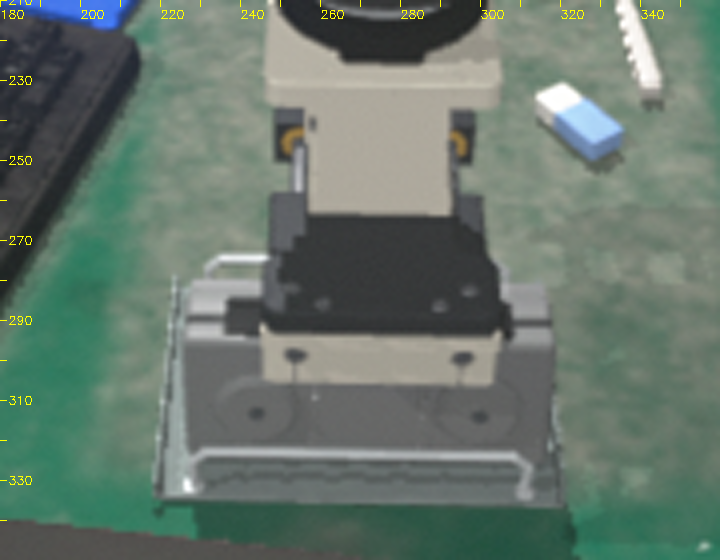

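```bash
python3 -c "
from h import *
import pickle
S=pickle.load(open('s0.pkl','rb'));D=S['side']
for y,z in((.2415+.031,.0415),(.2415+.052,.0415),(.2415+.02,.0415),(.2415+.041,.0415),(.2415+.015,.0415),(.2415+.036,.0415),(.2415+.0965,.1075),(.2615,.069),(.2415+.041,.068)): print(y,z,proj(D,(.4355,y,z)))
from plant import cams
T=cams.snapshot('top');crop(T,80,150,170,130,4,'t4')
"
```

```text
0.27249999999999996 0.0415 [269.75505139 317.61849479]
0.2935 0.0415 [268.52923492 328.37256105]
0.2615 0.0415 [270.37339403 312.19378571]
0.2825 0.0415 [269.17893633 322.67274203]
0.2565 0.0415 [270.64929031 309.77335253]
0.27749999999999997 0.0415 [269.46869016 320.13073679]
0.33799999999999997 0.1075 [266.42332947 323.87165407]
0.2615 0.069 [270.74023738 300.58025618]
0.2825 0.068 [269.51369254 311.44711037]
```

View pics/t4.png

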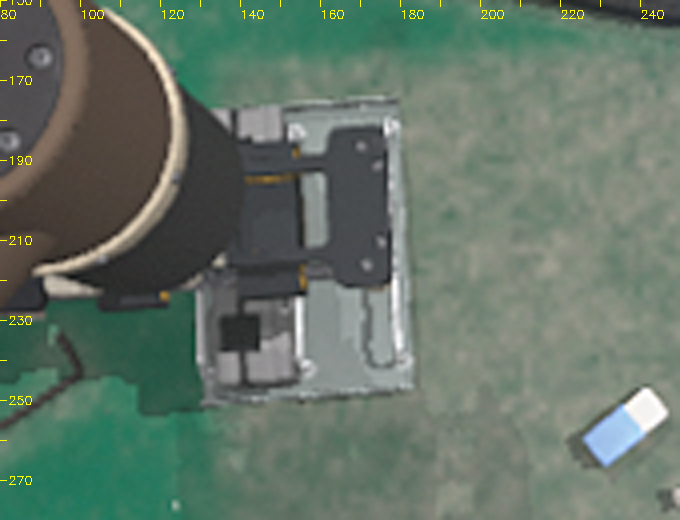

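```bash
python3 -c "
from h import *
from plant import cams
S={n:cams.snapshot(n) for n in('side','top')}
crop(S['side'],220,270,105,70,7,'s5');crop(S['top'],115,165,80,90,6,'t5')
print([onz(S['top'],177,202,z) for z in(.06,.1,.15)])
"
```

```text
[array([0.45869671, 0.16127661, 0.06      ]), array([0.45306229, 0.15563054, 0.1       ]), array([0.44601926, 0.14857296, 0.15      ])]
```

View pics/s5.png

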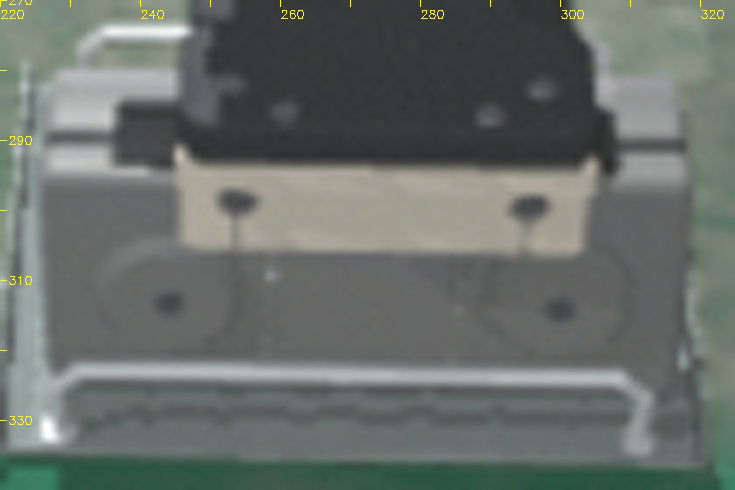

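View pics/t5.png

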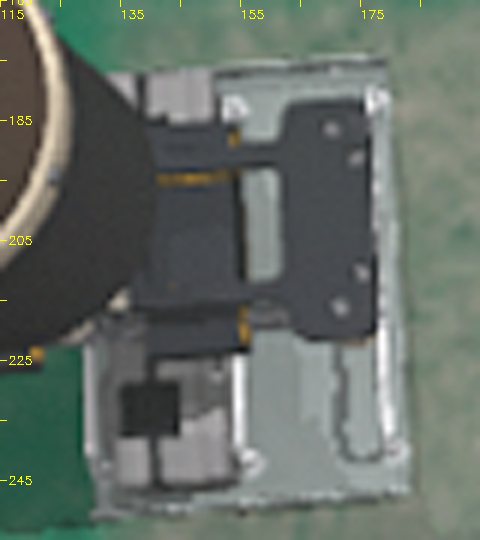

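Emit:
move_arm(
  commands=[
    [3, 0, 0, -1, 0, 0, 0],
    [4, 0, 0, -3, 0, 0, 0],
    [4, 0, 0, -5, 0, 0, 0],
    [4, 0, 0, -7, 0, 0, 0],
    [4, 0, 0, -8, 0, 0, 0],
    [4, 0, 0, -8, 0, 0, 0],
    [4, 0, 0, -8, 0, 0, 0],
    [4, 0, 0, -8, 0, 0, 0],
  ],
)

```text
clock: 7.75
tool_pos: [0.4347, 0.2405, 0.1192]
orientation: [179.9, 0.1, 5.7]
force: [0.1, 0.4, 0.0]
opening: 0.0398
```

```bash
python3 -c "
from h import *
from plant import cams,sensors
o=sensors.get_obs();print(o['tool_pos'],o['force'],o['moment'],o['opening'])
S={n:cams.snapshot(n) for n in('side','top')}
crop(S['side'],220,210,105,130,5,'s6');crop(S['top'],115,165,80,90,6,'t6')
"
```

```text
[0.43468768 0.24047924 0.11919575] [0.07653259 0.39022691 0.03984543] [ 0.01907155 -0.00028473  0.01216142] 0.0398302595816738
```

View pics/s6.png

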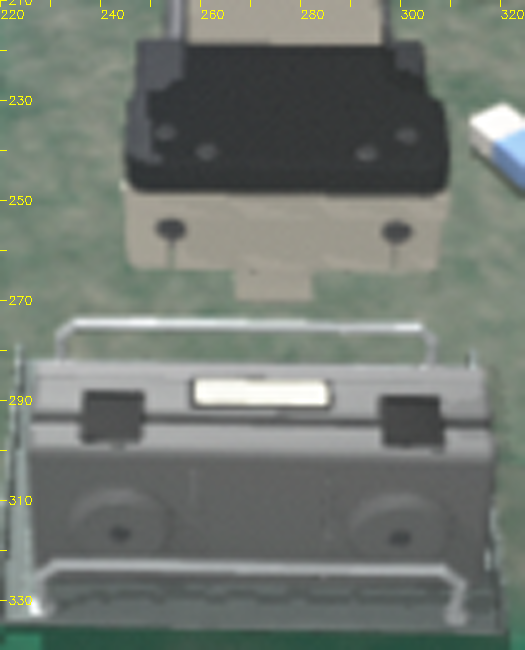

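View pics/t6.png

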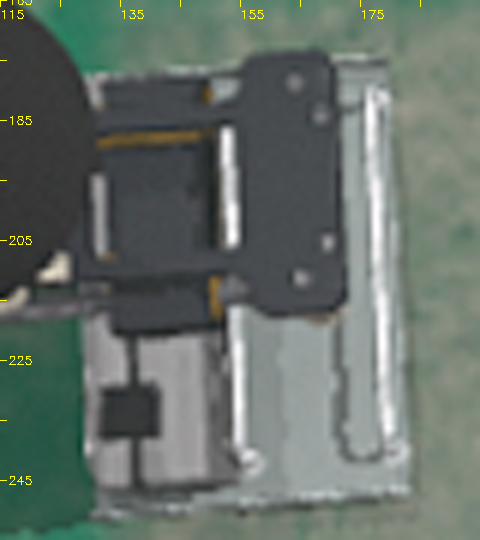

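```bash
python3 -c "
from h import *
import pickle
S=pickle.load(open('s0.pkl','rb'));D=S['side'];T=S['top']
def ony(s,u,v,y):
    c,d=ray(s,u,v); return c+d*(y-c[1])/d[1]
print('s6',[ony(D,273,270,y) for y in(.2405,.2604,.2714,.2814)])
print('s2',[ony(D,271.5,312.5,y) for y in(.272,.283,.293)])
print('s1',[ony(D,271.5,283,y) for y in(.287,.297,.308)])
print('s3',[ony(D,271.5,279.8,y) for y in(.258,.269,.279)])
print('plate s6 bottom',[ony(D,273,264,y) for y in(.26,.28,.3,.32,.337)])
print('top plate s6', [onz(T,171,195,z) for z in(.15,.17,.19,.22)])
"
```

```text
s6 [array([0.43484926, 0.2405    , 0.11529052]), array([0.43364441, 0.2604    , 0.1349124 ]), array([0.43297842, 0.2714    , 0.14575867]), array([0.43237297, 0.2814    , 0.15561892])]
s2 [array([0.43303023, 0.272     , 0.05351909]), array([0.4323621 , 0.283     , 0.06661031]), array([0.43175471, 0.293     , 0.07851141])]
s1 [array([0.43355649, 0.287     , 0.13502562]), array([0.43291642, 0.297     , 0.14547957]), array([0.43221235, 0.308     , 0.15697892])]
s3 [array([0.43556871, 0.258     , 0.11161969]), array([0.43486098, 0.269     , 0.12295691]), array([0.43421759, 0.279     , 0.13326347])]
plate s6 bottom [array([0.43396902, 0.26      , 0.14674096]), array([0.43274526, 0.28      , 0.16593782]), array([0.43152149, 0.3       , 0.18513469]), array([0.43029772, 0.32      , 0.20433156]), array([0.42925752, 0.337     , 0.22064889])]
top plate s6 [array([0.45979521, 0.16114311, 0.15      ]), array([0.45667706, 0.15804548, 0.17      ]), array([0.45355892, 0.15494786, 0.19      ]), array([0.4488817 , 0.15030142, 0.22      ])]
```

The case has settled back where it was (lid edge v≈300, unchanged). The fingertip bottom at (273,270) and the body's edges, cross-checked in both views, put the real tips about 28–35 mm above the reported TCP height. That explains the missed grip: the tips only touched the top of the case. I'll go lower by steps and check with the camera.

Emit:
move_arm(
  commands=[
    [8.7, 0, 0, 0, 0, 0, 0],
    [8.7, 0, 0, 0, 0, 0, 0],
    [8.7, 0, 0, 0, 0, 0, 0],
    [8.7, 0, 0, 1, 0, 0, 0],
    [8.7, 0, 0, 3, 0, 0, 0],
    [8.7, 0, 0, 5, 0, 0, 0],
    [8.7, 0, 0, 7, 0, 0, 0],
    [8.7, 0, 0, 8, 0, 0, 0],
  ],
)

```text
clock: 8.85
tool_pos: [0.4344, 0.2402, 0.0385]
orientation: [179.9, 0.1, 5.7]
force: [-0.2, -0.0, 0.3]
opening: 0.0865
```

Emit:
move_arm(
  commands=[
    [8.7, 0, 0, 0.5, 0, 0, 0],
    [8.7, 0, 0, 1, 0, 0, 0],
    [8.7, 0, 0, 1.5, 0, 0, 0],
    [8.7, 0, 0, 2, 0, 0, 0],
    [8.7, 0, 0, 2.4, 0, 0, 0],
    [8.7, 0, 0, 2.4, 0, 0, 0],
    [8.7, 0, 0, 2.4, 0, 0, 0],
    [8.7, 0, 0, 2.4, 0, 0, 0],
  ],
)

```text
clock: 9.85
tool_pos: [0.4352, 0.241, 0.0161]
orientation: [-180.0, -0.0, 5.7]
force: [-0.0, -0.2, 0.2]
opening: 0.087
```

```bash
python3 -c "
from h import *
from plant import cams,sensors
o=sensors.get_obs();print(o['joint_pos'],o['tool_pos'],o['force'],o['moment'],o['opening'])
S={n:cams.snapshot(n) for n in('side','top')}
crop(S['side'],200,240,135,110,5,'s7');crop(S['top'],115,165,80,90,6,'t7')
"
```

```text
[ 5.16569745e+01  1.56557549e+01 -3.45901302e+01  3.31513629e-03
 -3.97327835e+01  4.40251326e+01] [0.43517603 0.24098308 0.01613324] [-0.00892883 -0.24455289  0.22868268] [ 0.03136254 -0.04134956  0.0597395 ] 0.08701551296404451
```

View pics/s7.png

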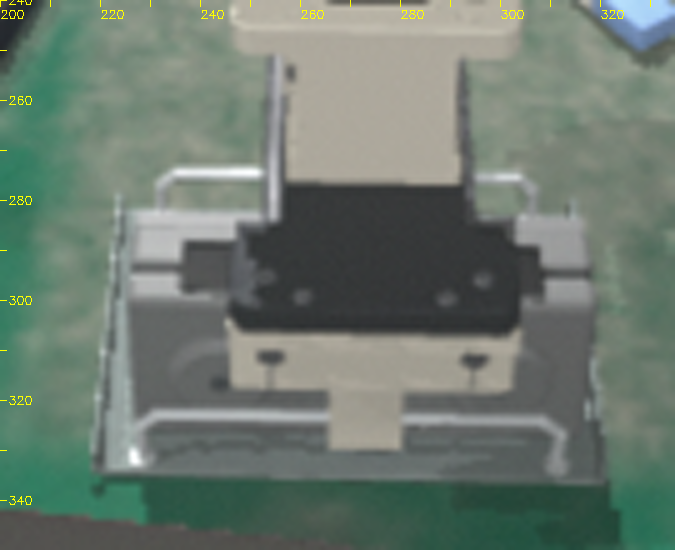

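The finger now reaches v≈330, well below the lid edge (v≈300) and about 41–50 mm up. Closing here.

Emit:
move_arm(
  commands=[
    [3, 0, 0, 0.2, 0, 0, 0],
    [3, 0, 0, 0.2, 0, 0, 0],
    [3, 0, 0, 0.2, 0, 0, 0],
    [3, 0, 0, 0.2, 0, 0, 0],
    [3, 0, 0, 0.2, 0, 0, 0],
    [3, 0, 0, 0.2, 0, 0, 0],
    [3, 0, 0, 0.2, 0, 0, 0],
    [3, 0, 0, 0.2, 0, 0, 0],
  ],
)

```text
clock: 10.95
tool_pos: [0.4351, 0.241, 0.014]
orientation: [-180.0, -0.0, 5.7]
force: [1.0, 0.8, -0.3]
opening: 0.0399
```

```bash
python3 -c "
from h import *
from plant import cams,sensors
o=sensors.get_obs();print(o['tool_pos'],o['force'],o['moment'],o['opening'])
S={n:cams.snapshot(n) for n in('side','top')}
crop(S['side'],200,240,135,110,5,'s8')
"
```

```text
[0.435132   0.24102494 0.01400071] [ 1.02537424  0.79209692 -0.32245193] [ 0.3054363  -0.03547877 -0.00195268] 0.03993193798705486
```

View pics/s8.png

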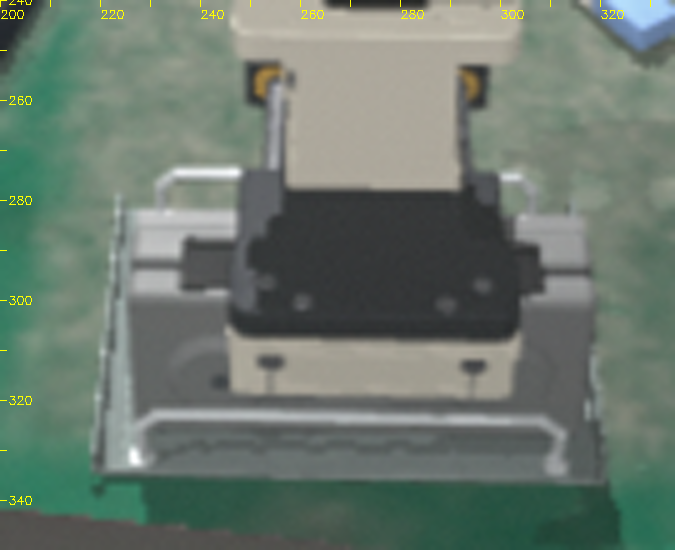

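Emit:
move_arm(
  commands=[
    [3, 0, 0, -0.3, 0, 0, 0],
    [3, 0, 0, -1, 0, 0, 0],
    [3, 0, 0, -2.5, 0, 0, 0],
    [3, 0, 0, -4, 0, 0, 0],
    [3, 0, 0, -6, 0, 0, 0],
    [3, 0, 0, -8, 0, 0, 0],
    [3, 0, 0, -9, 0, 0, 0],
    [3, 0, 0, -9, 0, 0, 0],
  ],
)

```text
clock: 12.05
tool_pos: [0.4353, 0.2412, 0.1047]
orientation: [-179.9, -0.1, 5.7]
force: [-0.1, -0.5, -2.7]
opening: 0.0399
```

```bash
python3 -c "
from h import *
from plant import cams,sensors
o=sensors.get_obs();print(o['tool_pos'],o['force'],o['moment'],o['opening'])
S={n:cams.snapshot(n) for n in('side','top')}
crop(S['side'],200,200,135,150,4,'s9')
print(delta((.45,.06,.11),(180,0,-11.2)))
"
```

```text
[0.43526291 0.2411511  0.10465017] [-0.0544762  -0.53273483 -2.6893147 ] [ 0.00592755 -0.03484245 -0.02136257] 0.03992378012664607
(array([-0.26, 18.12, -0.65]), array([0.   , 0.001, 0.294]))
```

View pics/s9.png

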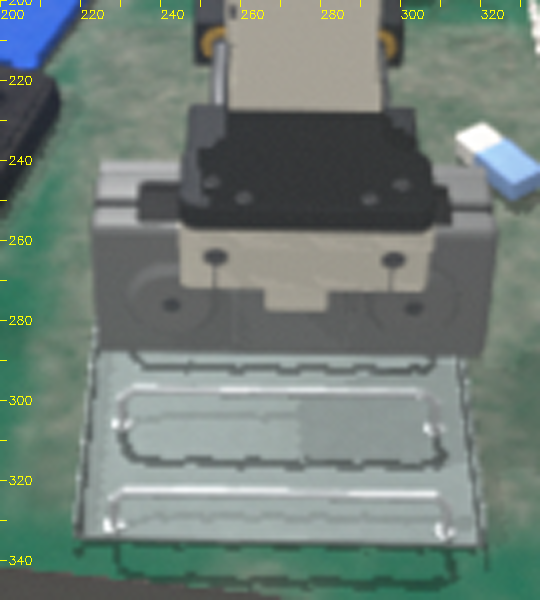

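Emit:
move_arm(
  commands=[
    [3, 0, 1, 0, 0, 0, 0.01],
    [3, 0, 3.5, 0, 0, 0, 0.04],
    [3, 0, 6.5, 0, 0, 0, 0.09],
    [3, 0, 9.5, 0, 0, 0, 0.14],
    [3, -0.1, 12.5, 0, 0, 0, 0.19],
    [3, -0.2, 15.5, 0, 0, 0, 0.24],
    [3, -0.26, 17.5, 0, 0, 0, 0.28],
    [3, -0.26, 18.1, 0, 0, 0, 0.294],
  ],
)

```text
clock: 13.15
tool_pos: [0.4498, 0.0589, 0.1034]
orientation: [180.0, 0.1, -11.3]
force: [-0.3, -0.0, -2.5]
opening: 0.04
```

```bash
python3 -c "
from h import *
print(delta((.45,.06,.11),(-135,0,-11.2)))
"
```

```text
(array([-0.  , -0.11, -0.66]), array([ 0.786,  0.   , -0.002]))
```

Emit:
move_arm(
  commands=[
    [3, 0, 0, 0, 0.06, 0, 0],
    [3, 0, 0, 0, 0.16, 0, 0],
    [3, 0, 0, 0, 0.27, 0, 0],
    [3, 0, 0, 0, 0.38, 0, 0],
    [3, 0, 0, 0, 0.5, 0, 0],
    [3, 0, 0, 0, 0.61, 0, 0],
    [3, 0, 0, 0, 0.71, 0, 0],
    [3, 0, 0, 0, 0.785, 0, 0],
  ],
)

```text
clock: 14.15
tool_pos: [0.4507, 0.0597, 0.1035]
orientation: [-134.9, -0.0, -11.2]
force: [-0.1, -0.1, -3.0]
opening: 0.0398
```

```bash
python3 -c "
from h import *
from plant import cams,sensors
import pickle
o=sensors.get_obs();print(o['tool_pos'],o['orientation'],o['joint_pos'],o['force'],o['moment'],o['opening'])
S={n:cams.snapshot(n) for n in('side','top')}
pickle.dump((S,o),open('s10.pkl','wb'))
crop(S['side'],190,80,160,150,4,'s10');crop(S['top'],160,150,200,130,4,'t10')
"
```

```text
[0.45068291 0.0596708  0.10352869] [-1.34895696e+02 -7.53436359e-03 -1.12231303e+01] [-13.66109244  14.24823413 -21.81117953 -50.26737375 -66.97227712
 118.65504145] [-0.08138099 -0.06648319 -2.97038333] [-3.07259373  0.65367014  0.13787366] 0.039837859141544064
```

View pics/s10.png

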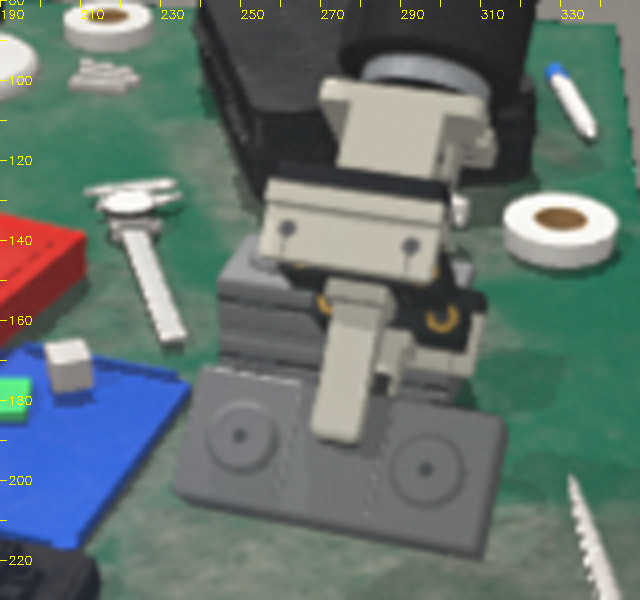

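View pics/t10.png

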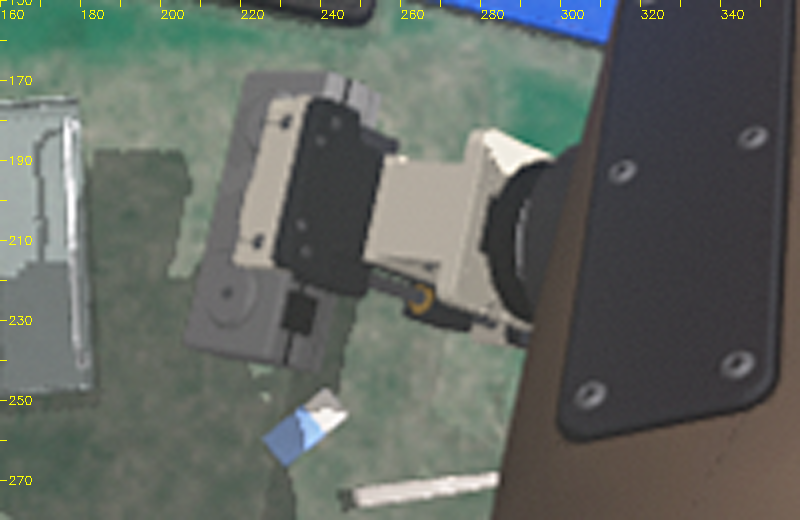

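```bash
python3 -c "
from h import *
import pickle
S,o=pickle.load(open('s10.pkl','rb'));T,D=S['top'],S['side']
np.set_printoptions(precision=4,suppress=True)
P,e=tri(T,(213.7,223.3),D,(296.3,197.2));print('lug-',P,e)
R=Ro.from_euler('xyz',o['orientation'],degrees=True)
# case axes: x=tool x, lid normal = -tool y (upper), latch dir=-tool z
print('rel to TCP in tool axes',R.inv().apply(P-o['tool_pos']))
print('corner (hinge,-x) lid: ',tri(T,(204.0,237.5),D,(310,219)))
Q,e=tri(T,(204.0,237.5),D,(310,219));print(R.inv().apply(Q-o['tool_pos']))
"
```

```text
lug- [0.4066 0.075  0.1403] 0.0007531749769957268
rel to TCP in tool axes [-0.0462 -0.0305 -0.0214]
corner (hinge,-x) lid:  (array([0.3796, 0.0957, 0.1086]), np.float64(0.00011501513058862856))
[-0.0767 -0.0188  0.0116]
```

```bash
python3 -c "
from h import *
print(delta((.48,.063,.0245),(-135,0,-11.2)))
print(delta((.48,.063,.06),(-135,0,-11.2)))
"
```

```text
(array([2.9 , 4.78, 6.17]), array([-0.   ,  0.001, -0.004]))
(array([2.88, 2.27, 3.66]), array([-0.   ,  0.001, -0.004]))
```

Emit:
move_arm(
  commands=[
    [3, 0.8, 0.5, 0.9, 0, 0, 0],
    [3, 1.8, 1.4, 2.3, 0, 0, 0],
    [3, 2.9, 2.3, 3.7, 0, 0, 0],
    [3, 2.9, 3.2, 4.6, 0, 0, 0],
    [3, 2.9, 4.1, 5.5, 0, 0, 0],
    [3, 2.9, 4.6, 6.0, 0, 0, 0],
    [3, 2.9, 4.78, 6.17, 0, 0, 0],
    [3, 2.9, 4.78, 6.17, 0, 0, 0],
  ],
)

```text
clock: 15.25
tool_pos: [0.4808, 0.0643, 0.0267]
orientation: [-135.0, -0.0, -11.2]
force: [-0.2, -0.2, -2.3]
opening: 0.0398
```

```bash
python3 -c "
from h import *
from plant import cams,sensors
import pickle
o=sensors.get_obs();print(o['tool_pos'],o['force'],o['moment'],o['opening'])
S={n:cams.snapshot(n) for n in('side','top')}
pickle.dump((S,o),open('s11.pkl','wb'))
crop(S['side'],190,110,160,130,4,'s11')
print(delta((.48,.063,.0205),(-135,0,-11.2)))
"
```

```text
[0.48080429 0.06434244 0.02667028] [-0.23167015 -0.20419064 -2.25524556] [-2.99496995  0.58272663 -0.02830586] 0.03980024954223078
(array([-0.07,  0.56,  0.35]), array([ 0.   , -0.   ,  0.001]))
```

View pics/s11.png

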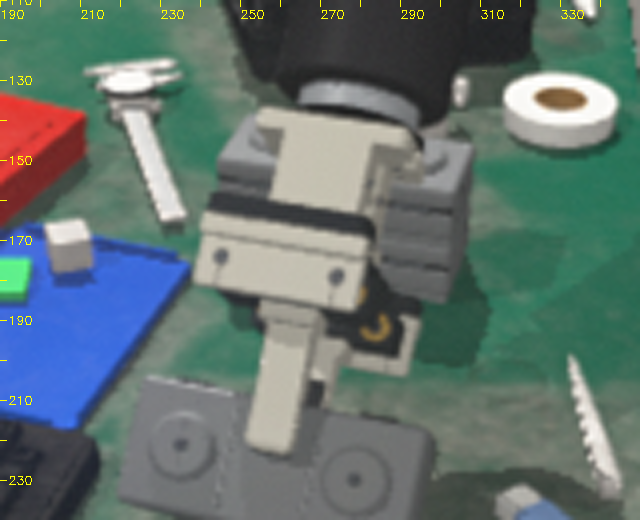

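```bash
python3 -c "
from h import *
import pickle
S=pickle.load(open('s0.pkl','rb'));T=S['top']
np.set_printoptions(precision=4,suppress=True)
for p in[(262,97),(253,156),(180,138),(261,152),(341,166),(232,254),(241,247),(246,256)]: print(p,onz(T,*p,0.0),onz(T,*p,0.02))
"
```

```text
(262, 97) [ 0.7293 -0.0226  0.    ] [ 0.7216 -0.0218  0.02  ]
(253, 156) [ 0.5814 -0.0037  0.    ] [ 0.5764 -0.0033  0.02  ]
(180, 138) [0.6204 0.1703 0.    ] [0.6147 0.1675 0.02  ]
(261, 152) [ 0.5917 -0.0225  0.    ] [ 0.5865 -0.0217  0.02  ]
(341, 166) [ 0.5628 -0.2135  0.    ] [ 0.5582 -0.2092  0.02  ]
(232, 254) [0.3507 0.0394 0.    ] [0.3501 0.039  0.02  ]
(241, 247) [0.3669 0.0193 0.    ] [0.366  0.0193 0.02  ]
(246, 256) [0.3468 0.0074 0.    ] [0.3462 0.0076 0.02  ]
```

```bash
python3 -c "
from h import *
print(delta((.465,.063,.0265),(-135,0,-11.2)),delta((.465,.063,.0205),(-135,0,-11.2)))
"
```

```text
(array([-1.54,  0.34, -0.28]), array([ 0.   , -0.   ,  0.001])) (array([-1.54,  0.76,  0.14]), array([ 0.   , -0.   ,  0.001]))
```

Emit:
move_arm(
  commands=[
    [3, -0.5, 0.1, -0.1, 0, 0, 0],
    [3, -1.1, 0.2, -0.2, 0, 0, 0],
    [3, -1.54, 0.34, -0.28, 0, 0, 0],
    [3, -1.54, 0.45, -0.15, 0, 0, 0],
    [3, -1.54, 0.6, 0, 0, 0, 0],
    [3, -1.54, 0.7, 0.1, 0, 0, 0],
    [3, -1.54, 0.76, 0.14, 0, 0, 0],
    [3, -1.54, 0.76, 0.14, 0, 0, 0],
  ],
)

```text
clock: 16.35
tool_pos: [0.4649, 0.0633, 0.0204]
orientation: [-135.0, -0.0, -11.2]
force: [-0.3, 0.2, 0.4]
opening: 0.0399
```

```bash
python3 -c "
from h import *
from plant import cams,sensors
import pickle
o=sensors.get_obs();print(o['tool_pos'],o['force'],o['moment'],o['opening'])
S={n:cams.snapshot(n) for n in('side','top')}
pickle.dump((S,o),open('s12.pkl','wb'))
crop(S['side'],190,150,160,130,4,'s12');crop(S['top'],160,150,160,130,4,'t12')
"
```

```text
[0.46491209 0.06328426 0.02040591] [-0.25664768  0.15919483  0.37453384] [-1.96824176  0.46666327  0.01612712] 0.0399281610832892
```

View pics/s12.png

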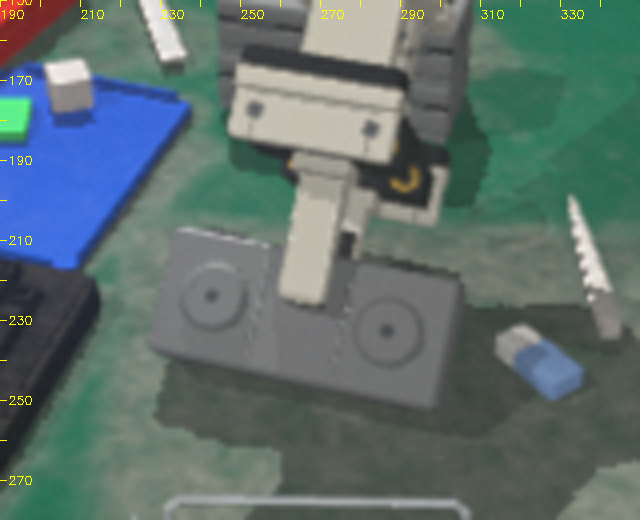

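View pics/t12.png

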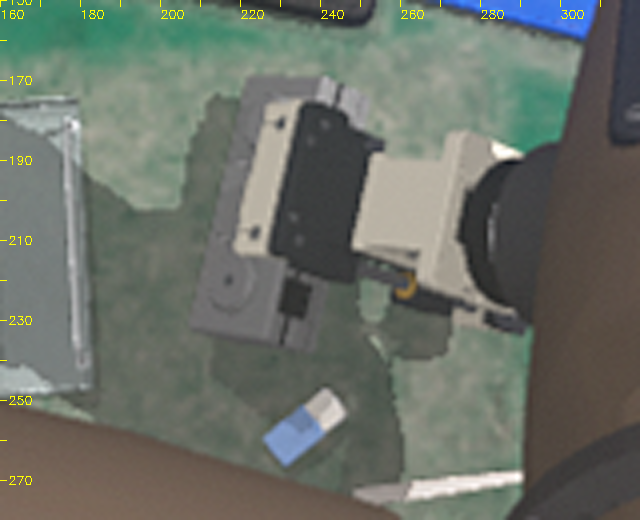

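Contact is confirmed: Fz went from −2.3 N to +0.4 N, and the hinge edge is on the bench at 45°. I'll open a little so the case rests on the lower finger, then draw back level so it settles flat.

Emit:
move_arm(
  commands=[
    [4.6, 0, 0, 0, 0, 0, 0],
    [5.4, 0, 0, 0, 0, 0, 0],
    [5.4, 0, 0, 0, 0, 0, 0],
    [5.4, 0.0, 0.6, -0.5, 0, 0, 0],
    [5.4, 0, 1.2, -1.0, 0, 0, 0],
    [5.4, 0, 1.8, -1.6, 0, 0, 0],
    [5.4, 0, 2.4, -2.2, 0, 0, 0],
    [5.4, 0, 2.4, -2.2, 0, 0, 0],
  ],
)

```text
clock: 17.45
tool_pos: [0.4585, 0.0304, 0.0187]
orientation: [-135.0, -0.0, -11.2]
force: [-0.0, -2.1, -0.1]
opening: 0.0541
```

```bash
python3 -c "
from h import *
from plant import cams,sensors
import pickle
o=sensors.get_obs();print(o['tool_pos'],o['force'],o['moment'],o['opening'])
S={n:cams.snapshot(n) for n in('side','top')}
crop(S['side'],190,150,160,130,4,'s13');crop(S['top'],160,150,160,130,4,'t13')
"
```

```text
[0.45852118 0.03041364 0.01869216] [-0.0464136  -2.09944545 -0.11237183] [-2.7546325   0.58737496  0.06579936] 0.054053080106213874
```

View pics/s13.png

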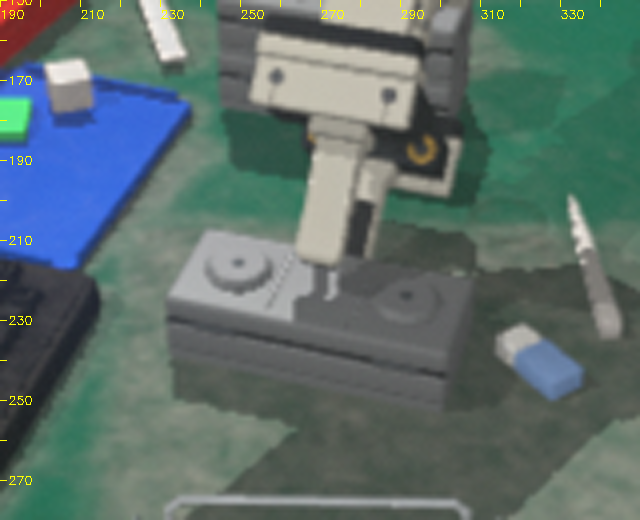

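View pics/t13.png

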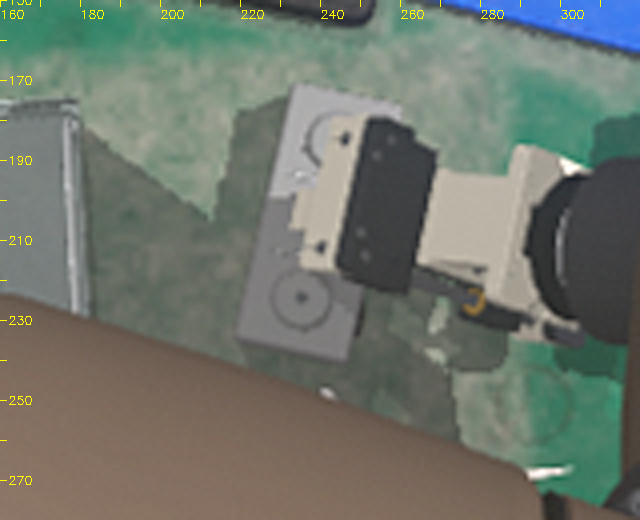

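Emit:
move_arm(
  commands=[
    [5.4, 0, 0.7, -0.7, 0, 0, 0],
    [5.4, 0, 1.4, -1.4, 0, 0, 0],
    [5.4, 0, 2.0, -2.2, 0, 0, 0],
    [5.4, 0, 2.4, -3.6, 0, 0, 0],
    [5.4, 0, 0.9, -6.5, 0, 0, 0],
    [7, 0, -1, -9.5, 0, 0, 0],
    [8.7, 0, -3.5, -12, -0.15, 0, 0],
    [8.7, 0, -6.0, -14, -0.3, 0, 0],
  ],
)

```text
clock: 18.55
tool_pos: [0.4486, -0.0265, 0.1624]
orientation: [-152.5, -0.1, -11.4]
force: [0.4, 0.1, -0.4]
opening: 0.0789
```

```bash
python3 -c "
from h import *
from plant import cams,sensors
import pickle
o=sensors.get_obs();print(o['tool_pos'],o['orientation'],o['force'],o['moment'],o['opening'])
S={n:cams.snapshot(n) for n in('side','top')}
pickle.dump((S,o),open('s14.pkl','wb'))
crop(S['side'],190,150,160,130,4,'s14');crop(S['top'],160,150,200,130,4,'t14')
"
```

```text
[ 0.44860477 -0.02649472  0.16238892] [-1.52470821e+02 -1.45230221e-01 -1.14363100e+01] [ 0.44578184  0.09993364 -0.35184316] [-1.52692155  0.33479309  0.03747056] 0.0789212385259342
```

View pics/s14.png

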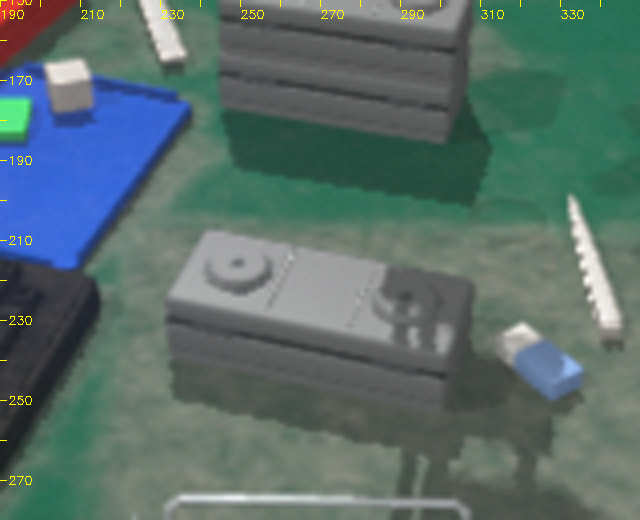

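View pics/t14.png

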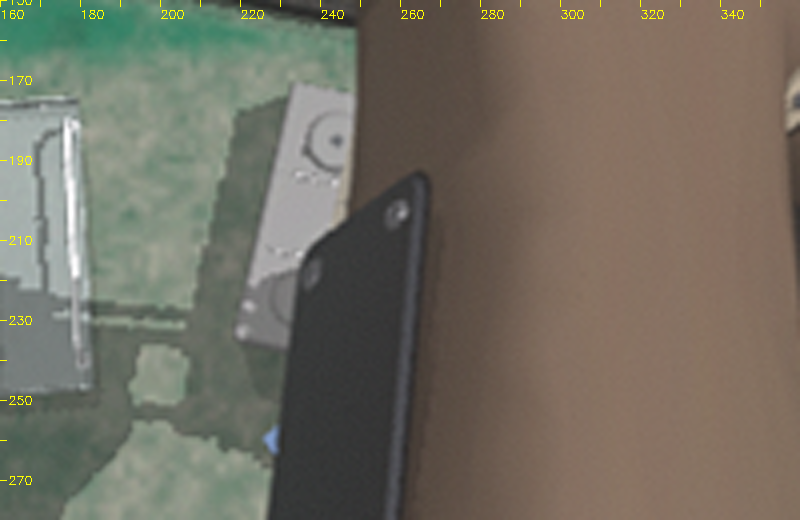

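```bash
python3 -c "
from h import *
import pickle
S,o=pickle.load(open('s14.pkl','rb'));T,D=S['top'],S['side']
np.set_printoptions(precision=4,suppress=True)
tl=[(243.75,185.25),(235.25,224.25)];sl=[(249.75,215.75),(291.5,224.0)]
A=[onz(T,*p,.045) for p in tl];B=[onz(D,*p,.045) for p in sl]
print(A,B,[tri(T,a,D,b) for a,b in zip(tl,sl)])
C=(np.array(A)+B)/2; d=C[0]-C[1];print(C.mean(0),np.linalg.norm(d),np.degrees(np.arctan2(d[1],d[0])))
for z in(.15,): print(delta((*C.mean(0)[:2],z),(180,0,np.degrees(np.arctan2(d[1],d[0])))))
"
```

```text
[array([0.5022, 0.0166, 0.045 ]), array([0.4143, 0.0332, 0.045 ])] [array([0.5005, 0.017 , 0.045 ]), array([0.4131, 0.0341, 0.045 ])] [(array([0.5014, 0.0166, 0.0449]), np.float64(0.0016973470056862148)), (array([0.4137, 0.0333, 0.0444]), np.float64(0.0013331660417283963))]
[0.4575 0.0252 0.045 ] 0.08929219456386647 -10.887419581475593
(array([-0.26, -3.48,  3.73]), array([-0.481, -0.013,  0.003]))
```

The case lies flat, lid up, lugs at (250,216) and (291.5,224) in the side view. Both views give 45 mm lug height and 89 mm spacing. Now bringing the tool upright above it.

Emit:
move_arm(
  commands=[
    [8.7, 0, -0.4, 0, -0.1, 0, 0],
    [8.7, -0.05, -1, 0, -0.2, -0.003, 0],
    [8.7, -0.1, -1.7, 0, -0.3, -0.006, 0.001],
    [8.7, -0.2, -2.5, 0.7, -0.38, -0.01, 0.002],
    [8.7, -0.26, -3.2, 2, -0.45, -0.012, 0.003],
    [8.7, -0.26, -3.48, 3.5, -0.481, -0.013, 0.003],
    [8.7, -0.26, -3.48, 3.73, -0.481, -0.013, 0.003],
    [8.7, -0.26, -3.48, 3.73, -0.481, -0.013, 0.003],
  ],
)

```text
clock: 19.65
tool_pos: [0.4542, 0.0231, 0.1437]
orientation: [-179.8, 0.8, -11.2]
force: [0.2, 0.0, -0.5]
opening: 0.0868
```

```bash
python3 -c "
from h import *
from plant import cams,sensors
o=sensors.get_obs();print(o['tool_pos'],o['orientation'],o['opening'],o['force'])
print(delta((.4575,.0252,.04),(180,0,-10.9)))
S={n:cams.snapshot(n) for n in('side',)}
crop(S['side'],190,100,160,180,3,'s15')
"
```

```text
[0.45418759 0.02313083 0.14365063] [-179.75313203    0.77456209  -11.15860286] 0.08681020051407305 [ 0.21707333  0.02567477 -0.47611183]
(array([ 0.43, -0.22, 10.36]), array([-0.004,  0.014, -0.005]))
```

View pics/s15.png

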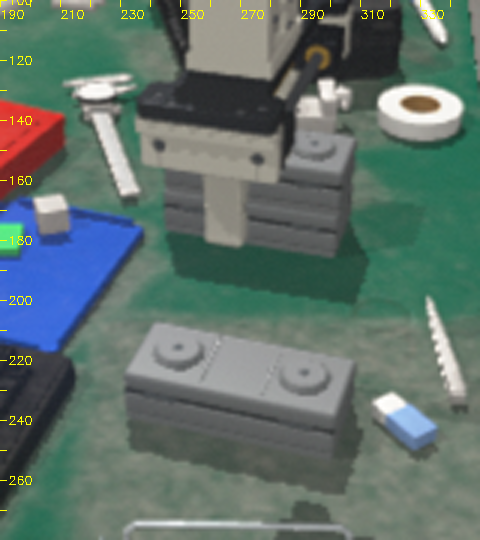

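Emit:
move_arm(
  commands=[
    [8.7, 0.2, -0.1, 1, -0.002, 0.007, -0.003],
    [8.7, 0.43, -0.22, 3.5, -0.004, 0.014, -0.005],
    [8.7, 0.43, -0.22, 6, -0.004, 0.014, -0.005],
    [8.7, 0.43, -0.22, 8.5, -0.004, 0.014, -0.005],
    [8.7, 0.43, -0.22, 10, -0.004, 0.014, -0.005],
    [8.7, 0.43, -0.22, 10.36, -0.004, 0.014, -0.005],
    [8.7, 0.43, -0.22, 10.36, -0.004, 0.014, -0.005],
    [8.7, 0.43, -0.22, 10.36, -0.004, 0.014, -0.005],
  ],
)

```text
clock: 20.7
tool_pos: [0.4582, 0.0257, 0.0404]
orientation: [-180.0, -0.1, -10.9]
force: [-0.1, 0.4, 0.1]
opening: 0.0871
```

```bash
python3 -c "
from h import *
from plant import cams,sensors
o=sensors.get_obs();print(o['tool_pos'],o['orientation'],o['opening'],o['force'])
print(delta((.4575,.0252,-.014),(180,0,-10.9)))
S={n:cams.snapshot(n) for n in('side','top')}
crop(S['side'],210,140,120,130,4,'s16');crop(S['top'],190,150,120,100,5,'t16')
"
```

```text
[0.45823718 0.0256926  0.04044594] [-1.79955727e+02 -1.09980847e-01 -1.08670101e+01] 0.08706595573014239 [-0.14603851  0.41077772  0.10650196]
(array([-0.07,  0.07,  5.44]), array([-0.001, -0.002,  0.001]))
```

View pics/s16.png

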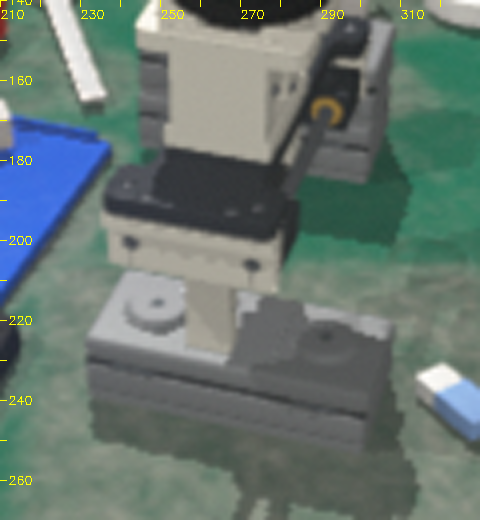

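View pics/t16.png

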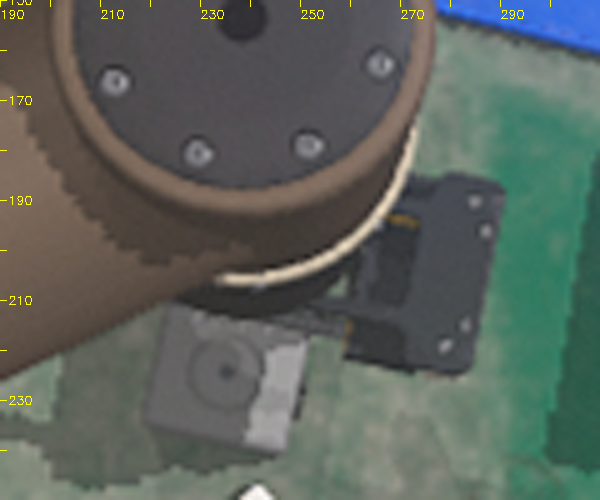

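```bash
python3 -c "
from h import *
import pickle
S,o=pickle.load(open('s14.pkl','rb'));D=S['side']
a=np.radians(-10.9);n=np.array([-np.sin(a),np.cos(a)]);x=np.array([np.cos(a),np.sin(a)])
for off in(.0435,.0545,.0645):
  for z in(.067,.075):
    c=np.array([.4582,.0257])+n*off
    print(off,z,[proj(D,(*(c+x*s),z)) for s in(-.011,0,.011)])
"
```

```text
0.0435 0.067 [array([269.11599459, 225.1245004 ]), array([263.68056443, 224.0421304 ]), array([258.28136212, 222.96697454])]
0.0435 0.075 [array([269.19623191, 221.88275052]), array([263.73057632, 220.80531458]), array([258.30155014, 219.73509934])]
0.0545 0.067 [array([267.51919075, 228.54730345]), array([262.03377122, 227.44234343]), array([256.58528399, 226.3448229 ])]
0.0545 0.075 [array([267.59133224, 225.29134735]), array([262.07512676, 224.19129442]), array([256.59626695, 223.09868905])]
0.0645 0.067 [array([266.03895175, 231.72024582]), array([260.50729257, 230.5941372 ]), array([255.01322404, 229.47568111])]
0.0645 0.075 [array([266.10342629, 228.45146481]), array([260.54045813, 227.33023454]), array([255.01550512, 226.21666631])]
```

Emit:
move_arm(
  commands=[
    [8.7, -0.07, 0.07, 1, 0, 0, 0],
    [8.7, -0.07, 0.07, 2.5, 0, 0, 0],
    [8.7, -0.07, 0.07, 4, 0, 0, 0],
    [8.7, -0.07, 0.07, 5, 0, 0, 0],
    [8.7, -0.07, 0.07, 5.4, 0, 0, 0],
    [6, -0.07, 0.07, 5.4, 0, 0, 0],
    [5.5, -0.07, 0.07, 5.4, 0, 0, 0],
    [5.5, -0.07, 0.07, 5.4, 0, 0, 0],
  ],
)

```text
clock: 21.8
tool_pos: [0.4573, 0.0252, -0.0138]
orientation: [-180.0, -0.1, -10.9]
force: [-0.2, -0.1, 1.4]
opening: 0.0658
```

Emit:
move_arm(
  commands=[
    [5.5, 0, 0, 0, 0, 0, 0],
    [5.5, 0, 0, 0, 0, 0, 0],
    [5.5, 0, 0, 0, 0, 0, 0],
    [5.5, 0, 0, 0, 0, 0, 0],
    [5.5, 0, 0, -0.3, 0, 0, 0],
    [5.5, 0, 0, -0.7, 0, 0, 0],
    [5.5, 0, 0, -1.2, 0, 0, 0],
    [5.5, 0, 0, -1.2, 0, 0, 0],
  ],
)

```text
clock: 22.8
tool_pos: [0.4572, 0.0252, -0.0018]
orientation: [-180.0, -0.1, -10.9]
force: [-0.4, 0.2, -2.3]
opening: 0.0655
```

```bash
python3 -c "
from h import *
from plant import cams,sensors
o=sensors.get_obs();print(o['tool_pos'],o['orientation'],o['opening'],o['force'],o['moment'])
S={n:cams.snapshot(n) for n in('side','top')}
crop(S['side'],210,140,120,130,4,'s17')
"
```

```text
[ 0.45719234  0.0251551  -0.00178125] [-1.79970486e+02 -8.39693038e-02 -1.08596240e+01] 0.06549558698416129 [-0.44306814  0.21392513 -2.33472043] [-0.04759179 -0.02758193 -0.02873514]
```

View pics/s17.png

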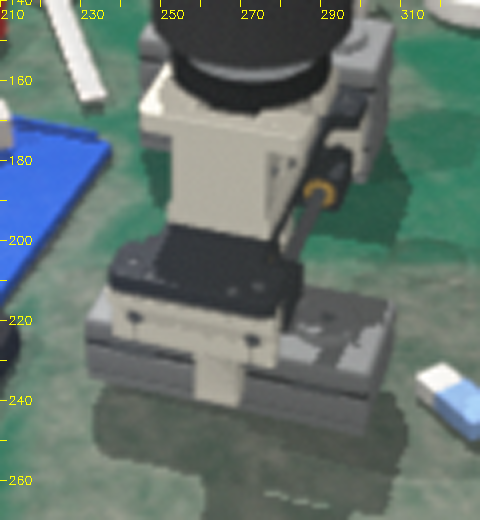

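```bash
cat > m.py <<'E'
from h import *
def hole(s,u,v,r=3):
    g=cv2.resize(s["frame"].max(2),None,fx=1,fy=1).astype(float)
    u0,v0=int(round(u)),int(round(v)); p=g[v0-r:v0+r+1,u0-r:u0+r+1]
    w=np.clip(np.median(p)-8-p,0,None); V,U=np.mgrid[v0-r:v0+r+1,u0-r:u0+r+1]
    return (w*U).sum()/w.sum(),(w*V).sum()/w.sum()
def yawc(A): d=A[0]-A[1]; return (A[0]+A[1])/2,np.linalg.norm(d[:2]),np.degrees(np.arctan2(d[1],d[0]))
E
python3 - <<'E'
from m import *
import pickle
np.set_printoptions(precision=4,suppress=True)
S=pickle.load(open('s0.pkl','rb'))
for n,pp in(("top",[(355.7,181.3),(348.7,221.8)]),("side",[(258.7,143),(294.2,148)])):
    h=[hole(S[n],*p) for p in pp]; print(n,h,yawc([onz(S[n],*p,.085) for p in h]))
S,o=pickle.load(open('s14.pkl','rb'))
for n,pp in(("top",[(243.4,185)]),("side",[(249.4,215.9),(291.5,224.3)])):
    h=[hole(S[n],*p) for p in pp]; A=[onz(S[n],*p,.045) for p in h]; print(n,h,A)
    if len(A)==2: print(yawc(A))
E
```

```text
top [(np.float64(356.93801652892563), np.float64(180.98347107438016)), (np.float64(350.27734375), np.float64(221.44921875))] (array([ 0.4663, -0.2214,  0.085 ]), np.float64(0.09019537510518096), np.float64(-10.335483422116337))
side [(np.float64(259.4092409240924), np.float64(145.11881188118812)), (np.float64(294.390134529148), np.float64(149.71748878923768))] (array([ 0.4632, -0.2107,  0.085 ]), np.float64(0.0875580803529338), np.float64(-8.75349851443959))
top [(np.float64(243.7084745762712), np.float64(184.73220338983052))] [array([0.5034, 0.0167, 0.045 ])]
side [(np.float64(249.12568306010928), np.float64(215.45901639344262)), (np.float64(291.08474576271186), np.float64(223.6271186440678))] [array([0.5019, 0.0162, 0.045 ]), array([0.4139, 0.033 , 0.045 ])]
(array([0.4579, 0.0246, 0.045 ]), np.float64(0.08958082860469828), np.float64(-10.821655182468442))
```

Run:
```python
from m import *
import pickle
np.set_printoptions(precision=4,suppress=True)
S=pickle.load(open('s0.pkl','rb'))
for n,h in(("top",[(357.0,181.0),(350.3,221.4)]),("side",[(258.7,142.7),(294.2,147.6)])): print("stack",n,yawc([onz(S[n],*p,.085) for p in h]))
for n,h in(("top",[(243.5,184.85),(234.9,223.9)]),("side",[(249.2,215.4),(291.1,223.6)])): print("case",n,yawc([onz(S[n],*p,.045) for p in h]))
print(delta((.4572,.0252,.13),(180,0,-10.9)))
```

```text
stack top (array([ 0.4663, -0.2215,  0.085 ]), np.float64(0.09007286982242518), np.float64(-10.404482866072785))
stack side (array([ 0.4653, -0.2222,  0.085 ]), np.float64(0.09001126744518469), np.float64(-9.63498660519664))
case top (array([0.4591, 0.0256, 0.045 ]), np.float64(0.08964048577191032), np.float64(-10.829159884125536))
case side (array([0.4579, 0.0244, 0.045 ]), np.float64(0.08950520391316617), np.float64(-10.913414843603462))
(array([  0.04,  -0.02, -13.21]), array([-0.   , -0.001,  0.001]))
```

Emit:
move_arm(
  commands=[
    [5.5, 0, 0, -1, 0, 0, 0],
    [5.5, 0, 0, -3, 0, 0, 0],
    [5.5, 0, 0, -5.5, 0, 0, 0],
    [5.5, 0, 0, -8, 0, 0, 0],
    [5.5, 0, 0, -10.5, 0, 0, 0],
    [5.5, 0, 0, -12, 0, 0, 0],
    [5.5, 0, 0, -12.5, 0, 0, 0],
    [5.5, 0, 0, -12.5, 0, 0, 0],
  ],
)

```text
clock: 23.9
tool_pos: [0.4567, 0.025, 0.1229]
orientation: [-180.0, -0.1, -10.9]
force: [-0.7, -1.1, -2.2]
opening: 0.066
```

Run:
```python
from h import *
print(delta((.4645,-.2216,.12),(180,0,-10.1)))
```

```text
(array([ 5.42, 24.07,  0.28]), array([-0.   , -0.001, -0.013]))
```

Emit:
move_arm(
  commands=[
    [5.5, 0.3, 1.3, 0, 0, 0, 0],
    [5.5, 1, 4.5, 0, 0, 0, 0],
    [5.5, 1.9, 8.5, 0, 0, 0, 0],
    [5.5, 2.8, 12.5, 0, 0, 0, 0],
    [5.5, 3.7, 16.5, 0, 0, 0, -0.005],
    [5.5, 4.6, 20.5, 0, 0, 0, -0.01],
    [5.5, 5.2, 23.1, 0, 0, 0, -0.013],
    [5.5, 5.42, 24.07, 0, 0, 0, -0.013],
  ],
)

```text
clock: 24.9
tool_pos: [0.4636, -0.2233, 0.1218]
orientation: [180.0, 0.1, -10.2]
force: [-0.2, 0.9, -2.5]
opening: 0.0654
```

Emit:
move_arm(
  commands=[
    [5.5, 0, 0, 0, 0, 0, 0],
    [5.5, 0, 0, 0.5, 0, 0, 0],
    [5.5, 0, 0, 1, 0, 0, 0],
    [5.5, 0, 0, 1.5, 0, 0, 0],
    [5.5, 0, 0, 2, 0, 0, 0],
    [5.5, 0, 0, 2, 0, 0, 0],
    [5.5, 0, 0, 2, 0, 0, 0],
    [5.5, 0, 0, 2, 0, 0, 0],
  ],
)

```text
clock: 25.9
tool_pos: [0.4648, -0.2216, 0.103]
orientation: [180.0, -0.1, -10.1]
force: [-0.3, -0.4, -2.5]
opening: 0.066
```

Run:
```python
from m import *
from plant import cams,sensors
import pickle
o=sensors.get_obs();print(o['tool_pos'],o['orientation'],o['opening'],o['force'],o['moment'])
S={n:cams.snapshot(n) for n in('side','top')}
pickle.dump((S,o),open('s18.pkl','wb'))
crop(S['side'],225,90,100,110,5,'s18');crop(S['top'],290,140,120,110,5,'t18')
print(delta((.4645,-.2216,.085),(180,0,-10.1)))
```

```text
[ 0.46484885 -0.22162417  0.10304651] [ 1.79999829e+02 -6.74814198e-02 -1.01188786e+01] 0.06599704489776242 [-0.28383172 -0.42193967 -2.51023313] [-0.03461758  0.04403195 -0.0011628 ]
(array([-0.03,  0.  ,  1.8 ]), array([-0.   , -0.001, -0.   ]))
```

View pics/s18.png

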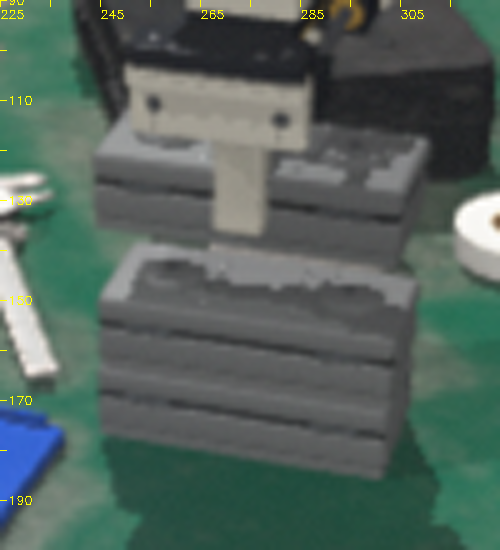

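View pics/t18.png

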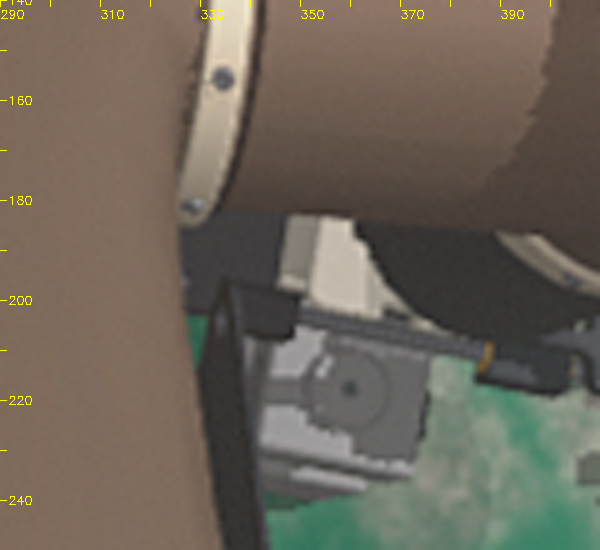

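```bash
python3 - <<'E'
from m import *
import pickle
np.set_printoptions(precision=4,suppress=True)
S,o=pickle.load(open('s18.pkl','rb'));T,D=S['top'],S['side']
P=onz(T,359.3,216.9,.162);print('held -x lug',P)
Q=onz(T,350.3,221.4,.085);print('stack -x lug',Q,'diff',P-Q)
# side: near-face lid corners of held (z=.157) and stack (z=.08)
c=lambda x,y:(225+(x+.5)/5-.5,90+(y+.5)/5-.5)
h=[c(93,158),c(405,205)]; s=[c(100,298),c(392,345)]
print(h,s)
A=[onz(D,*p,.157) for p in h];B=[onz(D,*p,.08) for p in s];print(A,B,np.array(A)-B)
E
python3 -c "
from h import *
import pickle
S,o=pickle.load(open('s18.pkl','rb'))
crop(S['side'],240,105,75,80,9,'s18b')" ; ls pics | tail -1
```

```text
held -x lug [ 0.4231 -0.2132  0.162 ]
stack -x lug [ 0.4221 -0.2134  0.085 ] diff [0.0011 0.0001 0.077 ]
[(243.2, 121.2), (305.6, 130.6)] [(244.6, 149.2), (303.0, 158.6)]
[array([ 0.5427, -0.1961,  0.157 ]), array([ 0.3969, -0.1639,  0.157 ])] [array([ 0.5412, -0.2016,  0.08  ]), array([ 0.398 , -0.1723,  0.08  ])] [[ 0.0015  0.0054  0.077 ]
 [-0.0011  0.0084  0.077 ]]
top0.png
```

View pics/s18b.png

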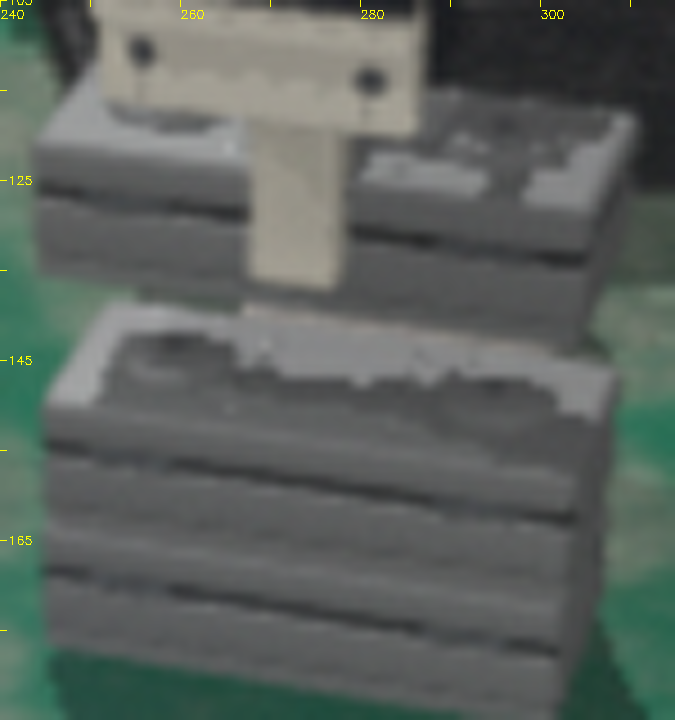

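Emit:
move_arm(
  commands=[
    [5.5, -0.03, 0, 0.8, 0, 0, 0],
    [5.5, -0.06, 0, 1.6, 0, 0, 0],
    [5.5, -0.06, 0, 2.3, 0, 0, 0],
    [5.5, -0.06, 0, 2.8, 0, 0, 0],
    [5.5, -0.06, 0, 3.1, 0, 0, 0],
    [5.5, -0.06, 0, 3.3, 0, 0, 0],
    [5.5, -0.06, 0, 3.5, 0, 0, 0],
    [5.5, -0.06, 0, 3.5, 0, 0, 0],
  ],
)

```text
clock: 27.0
tool_pos: [0.4641, -0.2215, 0.0678]
orientation: [-180.0, -0.0, -10.1]
force: [0.2, -0.5, -1.5]
opening: 0.0662
```

Run:
```python
from m import *
from plant import cams,sensors
import pickle
o=sensors.get_obs();print(o['tool_pos'],o['orientation'],o['opening'],o['force'],o['moment'])
S={n:cams.snapshot(n) for n in('side','top')}
pickle.dump((S,o),open('s19.pkl','wb'))
crop(S['side'],240,105,75,80,9,'s19')
```

```text
[ 0.46409255 -0.22145709  0.0678045 ] [-1.79997847e+02 -4.31695618e-02 -1.01199515e+01] 0.06623902315517276 [ 0.23190049 -0.54069132 -1.52381081] [0.00628771 0.00821447 0.01449062]
```

View pics/s19.png

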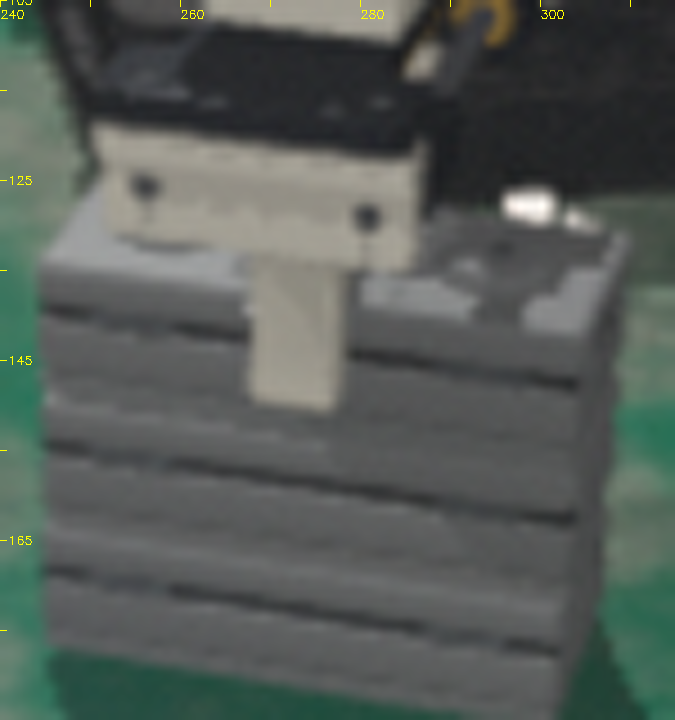

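Emit:
move_arm(
  commands=[
    [5.5, 0, 0, 0.07, 0, 0, 0],
    [5.5, 0, 0, 0.14, 0, 0, 0],
    [5.5, 0, 0, 0.2, 0, 0, 0],
    [5.5, 0, 0, 0.2, 0, 0, 0],
    [7, 0, 0, 0.2, 0, 0, 0],
    [8.5, 0, 0, 0.2, 0, 0, 0],
    [8.7, 0, 0, 0.2, 0, 0, 0],
    [8.7, 0, 0, 0.2, 0, 0, 0],
  ],
)

```text
clock: 28.1
tool_pos: [0.4642, -0.2215, 0.0658]
orientation: [-180.0, -0.0, -10.1]
force: [-0.7, -0.1, -0.5]
opening: 0.0863
```

Run:
```python
from m import *
from plant import cams,sensors
o=sensors.get_obs();print(o['tool_pos'],o['opening'],o['force'],o['moment'])
S=cams.snapshot('side')
crop(S,240,105,75,80,9,'s20')
```

```text
[ 0.46419295 -0.22146061  0.06580305] 0.086338084126314 [-0.67166233 -0.05817909 -0.48003206] [-0.04688209 -0.01147129  0.02015064]
```

View pics/s20.png

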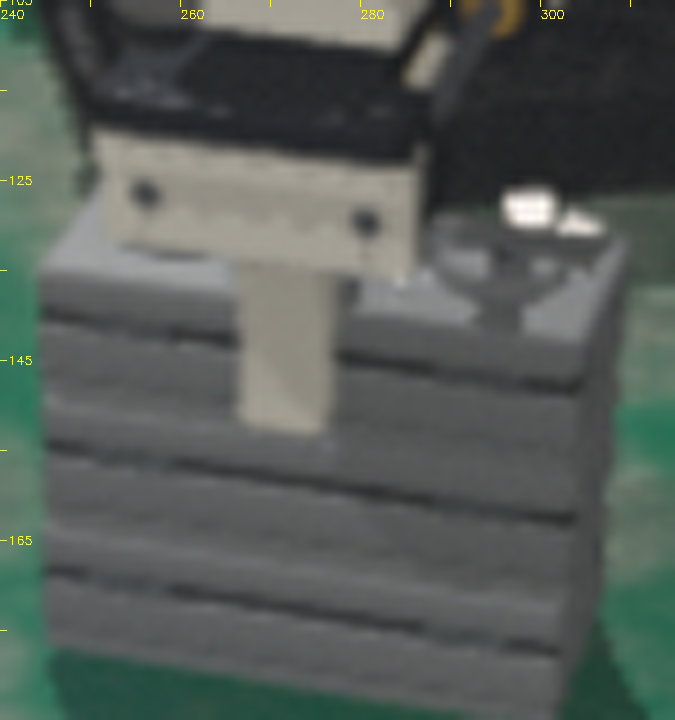

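Released, with no load on the wrist. Withdrawing straight up, then to the side so both views are clear.

Emit:
move_arm(
  commands=[
    [8.7, 0, 0, -1, 0, 0, 0],
    [8.7, 0, 0, -3, 0, 0, 0],
    [8.7, 0, 0, -6, 0, 0, 0],
    [8.7, 0, 0, -10, 0, 0, 0],
    [8.7, 0, -2, -14, 0, 0, 0],
    [8.7, 0, -7, -15, 0, 0, 0],
    [8.7, 0, -12, -15, 0, 0, 0],
    [8.7, 0, -17, -15, 0, 0, 0],
  ],
)

```text
clock: 29.15
tool_pos: [0.4941, -0.0527, 0.2171]
orientation: [-180.0, -0.1, -10.1]
force: [1.0, -0.6, 0.2]
opening: 0.087
```

Emit:
move_arm(
  commands=[
    [8.7, 0, -5, 0, 0, 0, 0],
    [8.7, 0, -10, 0, 0, 0, 0],
    [8.7, 0, -15, 0, 0, 0, 0],
    [8.7, 0, -19, 0, 0, 0, 0],
    [8.7, 0, -19, 0, 0, 0, 0],
    [8.7, 0, -19, 0, 0, 0, 0],
    [8.7, 0, -19, 0, 0, 0, 0],
    [8.7, 0, -19, 0, 0, 0, 0],
  ],
)

```text
clock: 30.15
tool_pos: [0.5272, 0.1322, 0.2162]
orientation: [-180.0, -0.1, -10.2]
force: [-0.4, 0.1, 0.7]
opening: 0.0869
```

Run:
```python
from m import *
from plant import cams,sensors
import pickle
o=sensors.get_obs();print(o['clock'],o['tool_pos'],o['opening'],o['force'])
S={n:cams.snapshot(n) for n in('side','top')}
pickle.dump((S,o),open('s21.pkl','wb'))
crop(S['side'],235,105,80,80,7,'s21');crop(S['top'],315,150,80,95,6,'t21')
```

```text
30.15 [0.52722808 0.13216188 0.21615669] 0.08686182034215312 [-0.44977972  0.09668799  0.69777829]
```

View pics/s21.png

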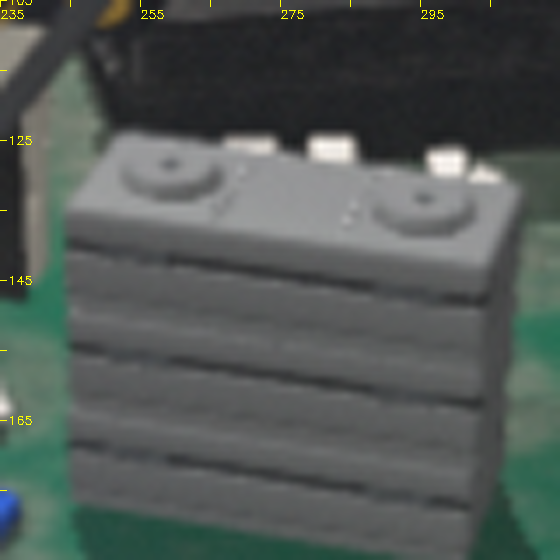

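View pics/t21.png

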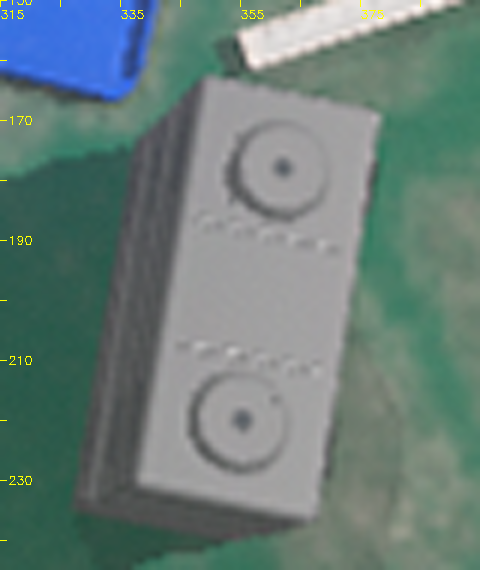

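Run:
```python
from m import *
import pickle
np.set_printoptions(precision=4,suppress=True)
S,o=pickle.load(open('s21.pkl','rb'));T,D=S['top'],S['side']
t=[(361.75,177.4),(354.9,219.6)];s=[(259.0,128.0),(295.3,132.7)]
for z in(.125,.130): print(z,yawc([onz(T,*p,z) for p in t]),yawc([onz(D,*p,z) for p in s]))
print([tri(T,a,D,b) for a,b in zip(t,s)])
S0=pickle.load(open('s0.pkl','rb'))
a=S0['side']['frame'][155:190,240:312].astype(int);b=D['frame'][155:190,240:312].astype(int);print('lower stack diff',np.abs(a-b).mean(), np.abs(a-b).max())
print('dv of seams:',)
```

```text
0.125 (array([ 0.4662, -0.2216,  0.125 ]), np.float64(0.09044917370605214), np.float64(-10.306485320657051)) (array([ 0.4648, -0.2225,  0.125 ]), np.float64(0.09002794716254489), np.float64(-9.624002040151373))
0.13 (array([ 0.4654, -0.2203,  0.13  ]), np.float64(0.08996833753216923), np.float64(-10.306485320657035)) (array([ 0.4641, -0.2124,  0.13  ]), np.float64(0.08906990906613425), np.float64(-9.624002040151366))
[(array([ 0.5098, -0.2295,  0.1254]), np.float64(0.0015099197858834317)), (array([ 0.421 , -0.2132,  0.126 ]), np.float64(0.0012290916375286463))]
lower stack diff 2.3796296296296298 65
dv of seams:
```

Run:
```python
from plant import job
print(job.close_job())
```

```text
the job is handed in; nothing more can be done
None
```

The case is stacked on the other two and appears fully seated. I handed the job in at about 30 s of the 51 s allowed, with the gripper well clear. I lifted the case from the rack, laid it flat on the bench lid up and let go of it. Then I picked it up again by its long sides and set it on the stack.

**Last checks:**
- **Seating:** the top case's lugs measure 125–126 mm above the bench in the two views together. Seated should be 125 mm; resting on the lugs below would be 130 mm or more.
- **Alignment:** its centre and yaw match the stack's earlier measurement to within 0.5 mm and 0.1° in each view. The views themselves differ by 1–2 mm and about 0.7° in yaw.
- **Stack below:** it looks unmoved. Only a few pixels in that region changed, which I did not trace further.
- **Wrist:** no load was left on it after release.

**What went wrong or disagreed:**
- **First two grasps missed:** the real fingertips sat about 28 mm short of the reported TCP. On the second try they pressed the top of the case with about 13 N and shifted it slightly, and it settled back. I corrected for the offset from then on.
- **Laying down:** the case slid off the lower finger for the last part of the turn, so it was not held until fully flat.

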